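# Pour the lemons from the heavy tub and bar them into the tray

### The job

Get the lemons of the tub and of the front of the worktop into the pale tray and bar them in: the tub on the block is too heavy to lift, so rock it forward by its handle on its front base edge until its lemons roll out over the spout into the tray, and let it back down to stand upright on the block. Put the stray lemon or lemons lying between the two dark bars in the tray too, lying on its floor in a single layer; only once all these lemons are in, lay the two retaining bars across the tray, one in each pair of seats on the side walls. Do not pick lemons out of the tub by hand, and leave the timer, egg cup and small measuring cup alone, and the lemons far back by the wall too.

Things in the scene. Friction and masses are not known exactly. Their poses are not given: they have to be found in the camera images.
- station: pale wooden tray with a darker block joined to its back, fixed. Origin: on the worktop under the middle of the tray's width; x from the tray towards the block, y along the tray's width, z up. Tray inside: x -145 to +105, y -107 to +107 mm; its end wall at -x is 60 mm high and 12 thick, the side walls along x 85 high and 22 thick; its +x end is the block's face, at x = 105
- block_top (a point): centre of the block's top (black rubber sheet), 70 mm above the worktop, on which the tub stands; the block spans station x 105 to 285 mm and is as wide as the tray; axes as the station's
- tray_floor (a point): centre of the tray's floor, at station x = -20 mm, 6 mm above the worktop; axes as the station's. Behind it a wall cabinet hangs over the worktop: it begins at world x = 0.56 (door knobs included), 0.43 m up, so draw the arm in before raising it
- bar_seat_1 (a point): a bar's seat at station x = -95 mm: the point midway between the side walls, level with their tops (85 mm above the worktop), where the middle of a seated bar's underside comes; on each side wall a U of ears 14 mm high, 34 mm wide along x, its outer ends leave 247 mm for the bar. Axes as the station's; the bar lies along y
- bar_seat_2 (a point): the same, at station x = -25 mm
- tub_handle (a point): middle of the tub's handle, a round wooden rod 14 mm thick along the tub's y, held by two brackets (108 mm clear between them), 45 mm behind the back wall (to the rod's centre), 140 mm above the base, 185 mm behind the front base edge. Axes are the tub's: x from spout to handle, y sideways, z up when it stands
- tub_edge (a point): middle of the tub's front base edge, about which it rocks; axes are the tub's. At the start the edge is about 12 mm behind the block's front face and parallel to it, the spout over the tray. Rocked forward it falls back by itself if let go below about 1.1 rad; lemons roll out at 0.9 to 1.1 rad
- tub_spout (a point): middle of the spout's lip. The tub is white stoneware, open above, loose, about 2.2 kg: base 140 (x) by 190 mm (y), back 150, sides 125 mm high, walls 6 mm, solid foot 30 mm thick; above the foot the front is a spout rising at 30 degrees, its lip 73 mm ahead of the front base edge and 70 mm up; axes are the tub's
- tub_lemon_1_mid (a point): lemon that lies in the tub at the start (two or three of the four are there). The lemon's own y axis is its long axis (84 mm; 56 mm across the other two). The point is the lemon's centre (27 mm above the surface as it lies). It lies on a facet and can roll about its long axis, though not far. 
- tub_lemon_2_mid (a point): lemon that lies in the tub at the start (two or three of the four are there). The lemon's own y axis is its long axis (84 mm; 56 mm across the other two). The point is the lemon's centre (27 mm above the surface as it lies). It lies on a facet and can roll about its long axis, though not far. 
- tub_lemon_3_mid (a point): lemon that lies in the tub at the start (two or three of the four are there). The lemon's own y axis is its long axis (84 mm; 56 mm across the other two). The point is the lemon's centre (27 mm above the surface as it lies). It lies on a facet and can roll about its long axis, though not far. 
- tub_lemon_4_mid (a point): lemon that lies in the tub at the start (two or three of the four are there). The lemon's own y axis is its long axis (84 mm; 56 mm across the other two). The point is the lemon's centre (27 mm above the surface as it lies). It lies on a facet and can roll about its long axis, though not far. 
- stray_lemon_1_mid (a point): stray lemon lying on the worktop to the right of the tray, between the two bars (one or both are there). The lemon's own y axis is its long axis (84 mm; 56 mm across the other two). The point is the lemon's centre (27 mm above the surface as it lies). It lies on a facet and can roll about its long axis, though not far. 
- stray_lemon_2_mid (a point): stray lemon lying on the worktop to the right of the tray, between the two bars (one or both are there). The lemon's own y axis is its long axis (84 mm; 56 mm across the other two). The point is the lemon's centre (27 mm above the surface as it lies). It lies on a facet and can roll about its long axis, though not far. 
- bar_1_mid (a point): dark wooden retaining bar, 236 mm long (its own x), 26 mm wide (y) and 12 mm thick, with a grip block on the middle of its top: 44 mm along x, 22 mm wide along y, 32 mm high, so 44 mm high over all. The point is on its centre, 22 mm above its underside. The bars are alike, either fits either seat; 0.12 kg.
- bar_2_mid (a point): dark wooden retaining bar, 236 mm long (its own x), 26 mm wide (y) and 12 mm thick, with a grip block on the middle of its top: 44 mm along x, 22 mm wide along y, 32 mm high, so 44 mm high over all. The point is on its centre, 22 mm above its underside. The bars are alike, either fits either seat; 0.12 kg.
- timer: wind-up kitchen timer, 68 mm across and 57 mm high, loose; a bystander. Origin: centre of its underside.
- eggcup: white egg cup, 49 mm across and 61 mm high, loose; a bystander. Origin: centre of its underside.
- scoop: small steel measuring cup with a flat handle, 110 mm long, loose; a bystander. Origin: centre of its underside.
Not all that is in view belongs to the job. Leave any blue look-alike of the part that bears tub_lemon_3_mid alone.

How it is judged:
By the outcome, as a careful person would: the job done as asked, in the order asked, and still so for the second after the job is handed in, with the robot touching nothing.
Of tub_lemon_1, tub_lemon_2, tub_lemon_3, tub_lemon_4 only 2 to 3 are there at a start; the rules pass over those that are not, and their reading is None.
Of stray_lemon_1, stray_lemon_2 only 1 to 2 are there at a start; the rules pass over those that are not, and their reading is None.
At some moment in a run one of bar_1, bar_2 may be knocked a few centimetres aside while the robot is not near it.
Once in a run the grip may slacken for a moment while it holds something.
It also fails if it takes over 208 s, if anything falls off the work surface, if the arm or the gripper's body presses on something with over 40 N, if the wrist force passes 120 N, or if a joint passes its speed limit or range.

### The arm

A 6-joint arm with a two-finger parallel gripper is mounted at the origin on a cart in front of the work surface, level with it; the furniture and walls round the work are solid. World frame = base frame: x ahead of the robot, y to its left, z up, the work surface at z = 0. Lengths are in mm, angles in rad, forces in N, time in s.
With the tool pointing down it reaches from about 325 to 775 mm from the base axis. Payload 5.5 kg.
Tool frame: the origin (TCP) lies on the centre line of the jaws, within the pads' length; the fingertips stand 17 mm ahead of it and the grasp point (between the pads) lies 2 mm behind it; z points along the fingers, y is the line along which they close (so a half turn about z gives the same grasp; the last joint's range is limited). The gripper opens to 88 mm and grips with 3 to 60 N. Pads are 20 mm wide; open, the fingers measure 115 mm over their backs; the gripper's body (75 mm by 178 mm) begins 61 mm behind the grasp point.
Start: joints at [-1.382, 0.091, 1.231, -0, 1.82, -0.057], TCP at [145.998, -581.98, 239.631] pointing down, gripper open.
Joint ranges: [-2.87, 2.87], [-0.86, 2.18], [0.17, 2.46], [-1.51, 4.65], [0.06, 2.69], [-2.65, 2.65]. Speed limits (rad/s): [2.57, 2.57, 3.01, 3.14, 3.14, 3.14].

### API

Orientations are given as [roll, pitch, yaw] about the fixed x, y, z axes, in that order (R = Rz(yaw) Ry(pitch) Rx(roll)).
In Python, from bench import sensors, get_image, get_calibration, bot gives the robot as it stands. The module is installed in compiled form; this text tells all that it offers.
- The arm moves only by the tool arm_command, never from a script. Its argument "targets" is a list of rows, each an object with "rotation": the turn, a rotation vector about the world's x, y, z in degrees, a list of three; "translation": the shift along the world's x, y, z in m, a list of three; "fingers": the closure, from 0 (fully open) to 1 (shut). A call has 1 to 20 rows; each row is the pose to reach, as a shift and turn from the pose commanded when the call began; what a row does not reach only later rows make up. A row lasts 1/12 s, in which the tool goes at most 41.7 mm and 7.16 degrees, less where a joint would pass 70% of its speed; a pose out of reach is approached as far as the arm can. A call with a gripper value outside its range is refused whole. The fingers move at their own pace and stop on an object; the grip force is fixed at half the most. Time passes only in rows, so rows that repeat a pose let the fingers close. It gives the time, the measured TCP pose, the force, the opening and the grip force at its end, in the units of the state.
- sensors.sense(): the state, without advancing time (a new reading comes with each control period).
- get_image(name): name is "side" or "top"; returns the picture (420x560x3 uint8, blue, green, red); there is no depth.
- get_calibration(name): a dict with "K" (3x3 intrinsics, pixels), "cam_to_world" (4x4, takes a point from camera to world coordinates). Camera axes: x right, y up, looking along -z (the intrinsics and any distortion apply to the point x, -y, -z); pixel columns grow to the right and rows downward; lengths in mm; the calibration is good to about 2 mm. A picture is of the moment at which its call begins. get_calibration takes no time and is no camera call.
- bot.finish_job(): hands the job in; it is judged then, once.
The state is a dict: "time": time; "joint_positions": joint angles; "dq": joint speeds; "tau": joint torques, N m; "eef_pos": TCP position; "ee_rot": TCP orientation; "ft_force": force on the tool from outside, world axes, zero at the start; "torque": the same for the moment, N m; "width": opening from 0.0 (shut) to 1.0 (fully open); "gripper_force": force on a finger pad.
Only numpy, scipy, OpenCV 4.12 (cv2) and the standard library are available. Lean on these libraries where they do the work, as an engineer would, in place of code of your own. Each camera call takes 0.05 s, during which the arm holds its last target. There are 200 camera calls.

## Working session

There is one attempt and no reset: what is moved stays moved. The work goes in short steps, Python scripts to look and compute and a tool call to move; the robot and the scene stay as the last step left them, time stands still between calls to the robot, and variables do not carry over. Pictures are saved under pics/ and viewed, at most 14 in all, crops included, and the job is handed in when it is done.

Besides the shell and the picture viewer there is one more tool, called after "Emit:" by a JSON object that holds its "op" and its "data", one argument or row to a line. arm_command: Moves the arm, as the interface text tells. Its arguments: {"type":"object","properties":{"targets":{"type":"array","items":{"type":"object","properties":{"rotation":{"type":"array","items":{"type":"number"}},"translation":{"type":"array","items":{"type":"number"}},"fingers":{"type":"number"}}}}},"required":["targets"]}

```bash
mkdir -p pics
cat > h.py <<'E'
import numpy as np, cv2
from bench import sensors, get_image, get_calibration, bot
def snap(n,f):
    im=get_image(n); cv2.imwrite('pics/'+f,im); return im
def ray(n,u,v):
    c=get_calibration(n);K=np.array(c['K']);T=np.array(c['cam_to_world'])
    d=np.linalg.inv(K)@[u,v,1]; d=T[:3,:3]@[d[0],-d[1],-d[2]]
    return T[:3,3],d/np.linalg.norm(d)
def onz(n,u,v,z):
    o,d=ray(n,u,v); return o+d*(z-o[2])/d[2]
def tri(p,q,a='side',b='top'):
    o,d=ray(a,*p);s,e=ray(b,*q)
    t=np.linalg.lstsq(np.c_[d,-e],s-o,rcond=None)[0]
    A,B=o+d*t[0],s+e*t[1]; return (A+B)/2,np.linalg.norm(A-B)
def proj(n,P):
    c=get_calibration(n);K=np.array(c['K']);T=np.array(c['cam_to_world'])
    p=T[:3,:3].T@(np.array(P,float)-T[:3,3]); p=K@[p[0],-p[1],-p[2]]; return p[:2]/p[2]
E
python3 - <<'E'
from h import *
snap('side','s0.png');snap('top','t0.png')
for n in('side','top'):
    c=get_calibration(n);print(n,{k:np.round(v,2).tolist() for k,v in c.items()})
print(sensors.sense())
E
```

```text
side {'K': [[421.18, 0.0, 277.33], [0.0, 421.18, 201.5], [0.0, 0.0, 1.0]], 'cam_to_world': [[0.99, 0.07, -0.15, 313.35], [-0.17, 0.36, -0.92, -1170.5], [-0.01, 0.93, 0.37, 606.93], [0.0, 0.0, 0.0, 1.0]]}
top {'K': [[425.65, 0.0, 278.23], [0.0, 425.65, 204.6], [0.0, 0.0, 1.0]], 'cam_to_world': [[0.02, 0.98, -0.21, 203.49], [-1.0, 0.02, -0.01, -50.32], [-0.0, 0.21, 0.98, 1475.21], [0.0, 0.0, 0.0, 1.0]]}
{'time': 0.1, 'joint_positions': array([-1.38168618e+00,  9.18039355e-02,  1.23176172e+00,  8.98164878e-06,
        1.81977349e+00, -5.67446940e-02]), 'dq': array([ 0.00171578, -0.00074775, -0.00396677,  0.00144477,  0.00126551,
       -0.00126771]), 'tau': array([ 2.10186961e-03, -4.47858524e+01, -4.07569420e+01,  7.00785918e-02,
        2.84921669e-02, -1.23161262e-04]), 'eef_pos': array([ 145.96381949, -581.74153164,  238.60983153]), 'ee_rot': array([-3.13984946e+00, -1.07745550e-04,  2.45856950e-01]), 'ft_force': array([-0.20982828, -0.15864436, -0.16510204]), 'torque': array([ 0.04079625,  0.01972724, -0.01633022]), 'gripper_force': 0.0, 'width': 1.0020756014261094}
```

View pics/s0.png

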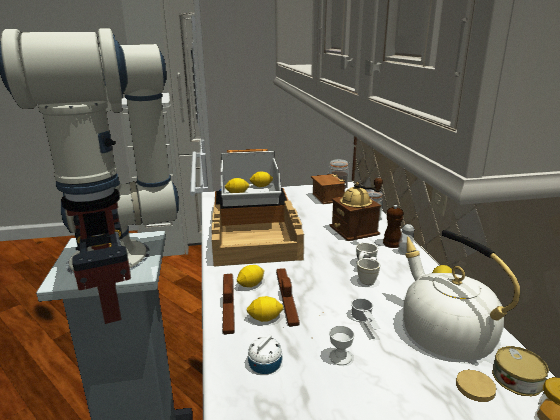

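View pics/t0.png

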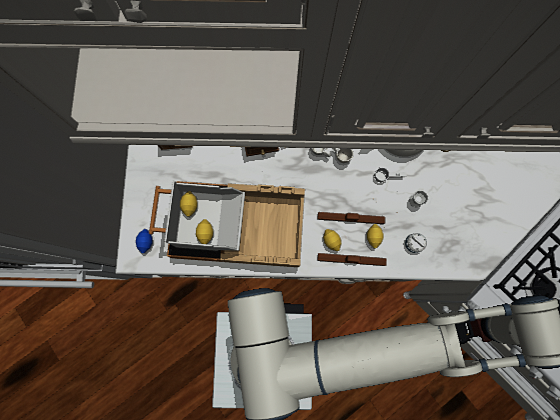

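The side view shows two lemons in the tub (237,186 and 260,179), two strays (250,275 and 265,308) and the bars at (228,303) and (288,296). In the top view the tub handle is at about (158,210), the tray spans columns 240–303, and a blue look-alike lies at (144,241).

Run:
```python
import cv2
t=cv2.imread('pics/t0.png');s=cv2.imread('pics/s0.png')
a=cv2.resize(t[170:280,130:310],None,fx=4.4,fy=4.4,interpolation=cv2.INTER_CUBIC);cv2.imwrite('pics/t0a.png',a)
b=cv2.resize(s[140:340,195:315],None,fx=3,fy=3,interpolation=cv2.INTER_CUBIC)
c=cv2.resize(t[200:275,310:395],None,fx=5,fy=5,interpolation=cv2.INTER_CUBIC)
import numpy as np
m=np.zeros((600,800,3),np.uint8);m[:600,:360]=b;m[:375,370:795]=c;cv2.imwrite('pics/m0.png',m)
```

```text
(no output)
```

View pics/t0a.png

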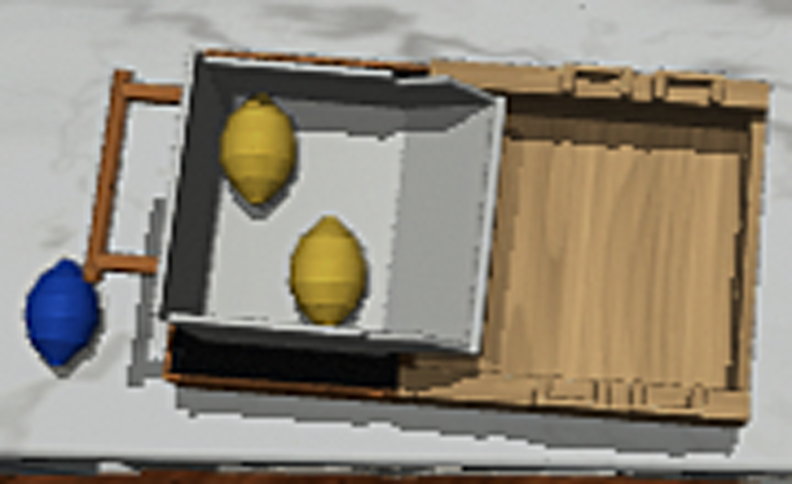

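View pics/m0.png

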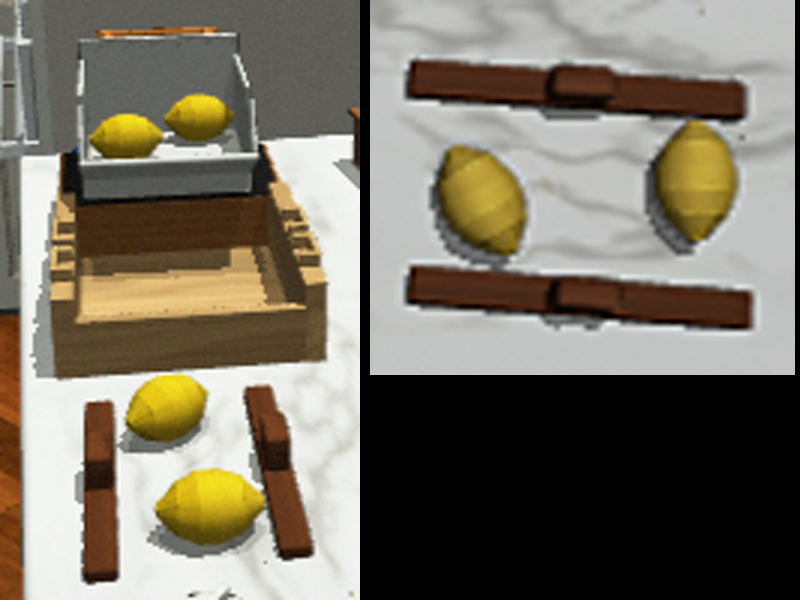

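Crops: handle ends in the top crop are (92,272) and (122,78), rim corners are (163,318) and (195,55), and lip corners are (478,352) and (505,100). In the side/top mosaic, strays A and B are at (481,199) and (697,181). Now I'll fit poses.

```bash
cat > fit.py <<'E'
from h import *
from scipy.optimize import least_squares
T=lambda x,y:((x+.5)/4.4-.5+130,(y+.5)/4.4-.5+170)
S=lambda x,y:((x+.5)/3-.5+195,(y+.5)/3-.5+140)
C=lambda x,y:((x-370+.5)/5-.5+310,(y+.5)/5-.5+200)
def fit(obs,z0,x0):
    def tf(p,P): c,s=np.cos(p[2]),np.sin(p[2]);return [p[0]+c*P[0]-s*P[1],p[1]+s*P[0]+c*P[1],p[3]+P[2]]
    f=lambda p:np.concatenate([proj(n,tf(p,P))-np.array(uv) for n,uv,P in obs])
    r=least_squares(f,list(x0)+[z0]); return r.x,r.fun.reshape(-1,2)
if __name__=='__main__':
    st=[('side',S(57,376),(-157,129,0)),('side',S(325,360),(-157,-129,0)),('side',S(326,281),(-157,-129,85)),('side',S(52,285),(-157,129,85)),('top',T(768,84),(-157,-129,85))]
    p,r=fit(st,0,(450,0,1.57));print('station',p.round(3),r.round(1).tolist())
    tb=[('top',T(92,272),(185,54,140)),('top',T(122,78),(185,-54,140)),('top',T(163,318),(140,95,150)),('top',T(195,55),(140,-95,150)),
     ('top',T(478,353),(-73,95,70)),('top',T(505,99),(-73,-95,70)),('side',S(79,37),(140,95,150)),('side',S(239,34),(140,-95,150)),('side',S(80,198),(-73,95,70)),('side',S(256,181),(-73,-95,70)),('side',S(97,33),(185,54,140)),('side',S(217,30),(185,-54,140))]
    p,r=fit(tb,70,(450,100,1.57));print('tub',p.round(3),r.round(1).tolist())
    for n,a,b in (('hn',(97,33),(92,272)),('hf',(217,30),(122,78))): print(n,tri(S(*a),T(*b)))
    for n,a,b in (('A',(168,408),(481,199)),('B',(210,506),(697,181))): print(n,tri(S(*a),C(*b)))
    for n,a,b in (('A',(452,150),(512,252)),('B',(697,122),(695,245))):print(n,onz('top',*C(*a),27),onz('top',*C(*b),27))
    for n,a in (('near',(578,283)),('far',(583,75))):print('grip',n,[onz('top',*C(*a),44)])
    for n,a in (('near',[(408,283),(752,308)]),('far',[(408,75),(746,98)])):print('ends',n,[onz('top',*C(*q),12).round(1) for q in a])
    for n,a,b in (('gn',(98,437),(578,283)),('gf',(272,418),(583,75))): print(n,tri(S(*a),C(*b)))
E
python3 fit.py
```

```text
station [452.515  43.168   1.455  -0.611] [[-0.3, -1.8], [0.0, 0.2], [0.1, 0.1], [-0.7, 1.8], [-0.0, -1.1]]
tub [442.519 147.925   1.507  58.812] [[2.6, -4.3], [0.9, 5.3], [-1.6, -0.5], [-0.3, -1.9], [0.2, 0.3], [0.1, -0.1], [-0.6, 3.5], [-0.7, 2.4], [-0.7, -7.7], [0.5, -4.9], [5.0, 3.7], [-5.6, 3.6]]
hn (array([384.10111106, 338.25869737, 213.4445374 ]), np.float64(1.9309989453151675))
hf (array([525.94440398, 329.46988259, 210.56893332]), np.float64(7.306569101924022))
A (array([ 398.30878633, -226.90640474,   25.12319719]), np.float64(3.3284633943905937))
B (array([ 413.54203035, -374.73302973,   26.7909058 ]), np.float64(3.73594562470211))
A [ 429.85183618 -206.95015624   27.        ] [ 360.53742843 -247.4636654    27.        ]
B [ 452.58411445 -375.74094318   27.        ] [ 367.70844963 -371.99145082   27.        ]
grip near [array([ 338.76837202, -289.15008367,   44.        ])]
grip far [array([ 480.75643341, -294.90157025,   44.        ])]
ends near [array([ 339.5, -178.1,   12. ]), array([ 327.1, -413. ,   12. ])]
ends far [array([ 484.6, -178. ,   12. ]), array([ 472.8, -413.8,   12. ])]
gn (array([ 337.8044279 , -289.26170166,   43.42588472]), np.float64(2.028349370835871))
gf (array([ 479.3863085 , -294.21603037,   47.66408101]), np.float64(1.2986723696953453))
```

Run:
```python
from fit import *
tb=[('top',T(92,272),(185,71,140)),('top',T(122,78),(185,-71,140)),('top',T(163,318),(140,95,150)),('top',T(195,55),(140,-95,150)),
 ('top',T(478,353),(-73,95,70)),('top',T(505,99),(-73,-95,70)),('side',S(79,37),(140,95,150)),('side',S(239,34),(140,-95,150)),('side',S(97,33),(185,71,140)),('side',S(217,30),(185,-71,140))]
for z in (70,):
  p,r=fit(tb,z,(450,100,1.5));print('tub',p.round(3),r.round(1).tolist())
  c,s=np.cos(p[2]),np.sin(p[2]);print('handle',p[0]+185*c,p[1]+185*s)
st=[('side',S(57,376),(-157,129,0)),('side',S(325,360),(-157,-129,0)),('side',S(326,281),(-157,-129,85)),('top',T(768,84),(-157,-129,85))]
p,r=fit(st,0,(450,0,1.47));print(p.round(3),r.round(1).tolist())
c,s=np.cos(p[2]),np.sin(p[2])
for n,P in {'seat1':(-95,0,85),'seat2':(-25,0,85),'floorc':(-20,0,6),'blkfront':(105,0,70),'edge?':(117,0,70)}.items(): print(n,[p[0]+c*P[0]-s*P[1],p[1]+s*P[0]+c*P[1],P[2]])
print('topedge',onz('top',*T(430,60),85),onz('top',*T(768,84),85))
print('nearbase',onz('top',*T(165,382),70),onz('top',*T(400,395),70))
print('endwall outer top60',onz('top',*T(752,112),60),onz('top',*T(738,385),60))
# overlay
for n,f in (('top','t0.png'),('side','s0.png')):
  im=cv2.resize(cv2.imread('pics/'+f),None,fx=4,fy=4,interpolation=cv2.INTER_CUBIC)
  def W(P): return [p[0]+c*P[0]-s*P[1],p[1]+s*P[0]+c*P[1],P[2]]
  def L(A,B,col): 
    a,b=[tuple(int(round(v*4+1.5)) for v in proj(n,W(q))) for q in(A,B)];cv2.line(im,a,b,col,1)
  for y in(-129,129,-107,107): L((-157,y,85),(105,y,85),(0,0,255)); 
  for y in(-129,129): L((105,y,70),(285,y,70),(255,0,0))
  for x in(105,285):L((x,-129,70),(x,129,70),(255,0,0))
  for x in(-157,-145):L((x,-107,60),(x,107,60),(0,255,0))
  for x in(-112,-78,-42,-8):
    for y in(-123.5,123.5):L((x,y,99),(x,y*.87,99),(255,0,255))
  o=im[640:1120,520:1280] if n=='top' else im[540:1060,780:1300]
  cv2.imwrite(f'pics/o_{n}.png',o)
a=cv2.imread('pics/o_top.png');b=cv2.imread('pics/o_side.png')
cv2.imwrite('pics/o.png',cv2.resize(np.hstack([cv2.copyMakeBorder(a,0,40,0,0,0),b]),None,fx=.625,fy=.625,interpolation=cv2.INTER_AREA))
```

```text
tub [441.134 146.238   1.504  70.519] [[1.1, 1.0], [1.2, -0.6], [-2.2, -0.7], [-0.6, -2.6], [0.3, 0.4], [0.4, -0.5], [-1.1, 0.4], [-1.0, -0.6], [-0.1, 0.9], [-1.3, 0.5]]
handle 453.4643162018313 330.8264796180405
[445.81   39.076   1.493  -0.828] [[-0.7, -0.1], [-0.1, 0.2], [-0.1, 0.1], [-0.1, -1.0]]
seat1 [np.float64(438.4127199634073), np.float64(-55.63590282468163), 85]
seat2 [np.float64(443.86338879925484), np.float64(14.151561731941431), 85]
floorc [np.float64(444.25272228752965), np.float64(19.136380628843078), 6]
blkfront [np.float64(453.9860594944003), np.float64(143.75685305138427), 70]
edge? [np.float64(454.9204598662599), np.float64(155.7204184039482), 70]
topedge [572.56972262 131.810968    85.        ] [ 558.50146684 -127.72411112   85.        ]
nearbase [323.82346672 320.9590664   70.        ] [317.55590435 144.62989865  70.        ]
endwall outer top60 [ 542.22898508 -116.84670425   60.        ] [ 330.78575561 -108.11600496   60.        ]
```

View pics/o_top.png

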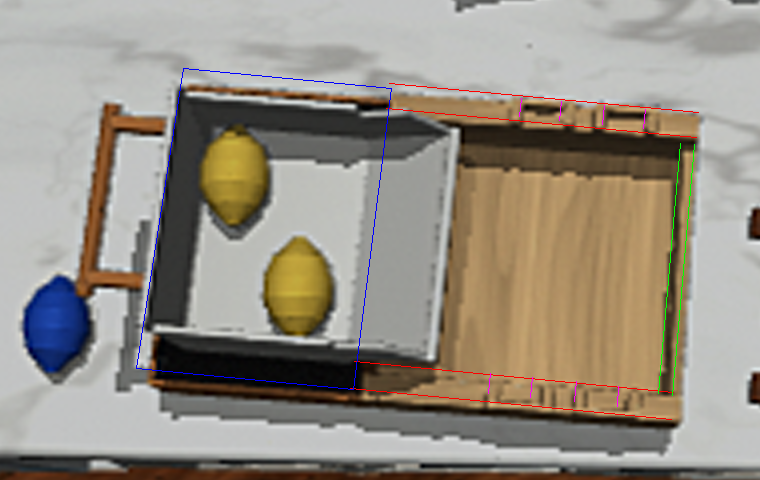

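Overlay: the station is slightly rotated and shifted from the model. True corners in this crop are about (697,113), (680,416), (152,380) and (184,88). I'll refit with these.

Run:
```python
from fit import *
O=lambda x,y:((x-1.5)/4+130,(y-1.5)/4+160)
st=[('side',S(57,376),(-157,129,0)),('side',S(325,360),(-157,-129,0)),('side',S(326,281),(-157,-129,85)),('top',O(697,113),(-157,-129,85)),
('top',O(680,416),(-157,129,85)),('top',O(680,424),(-157,129,0)),('top',O(152,380),(285,129,70)),('top',O(184,88),(285,-129,70)),('top',O(391,90),(105,-129,85))]
p,r=fit(st,0,(450,0,1.47));print(p.round(3),r.round(1).tolist())
c,s=np.cos(p[2]),np.sin(p[2])
def W(P): return [p[0]+c*P[0]-s*P[1],p[1]+s*P[0]+c*P[1],P[2]]
for n,P in {'seat1':(-95,0,85),'seat2':(-25,0,85),'floorc':(-20,0,6),'edge?':(117,0,70),'handle':(302,0,210)}.items(): print(n,np.round(W(P),1))
L=[]
for n,f in (('top','t0.png'),('side','s0.png')):
  im=cv2.resize(cv2.imread('pics/'+f),None,fx=6,fy=6,interpolation=cv2.INTER_CUBIC)
  def D(A,B,col): 
    a,b=[tuple(int(round(v*6+2.5)) for v in proj(n,W(q))) for q in(A,B)];cv2.line(im,a,b,col,1)
  for y in(-129,129,-107,107): D((-157,y,85),(105,y,85),(0,0,255))
  for x in(-112,-78,-42,-8):
    for y in(-1,1):D((x,y*107,99),(x,y*129,99),(255,0,255))
  for x in(-157,-145):D((x,-107,60),(x,107,60),(0,255,0))
  L.append(im[1080:1680,1380:1860] if n=='top' else im[1080:1680,1230:1840][:, ::1])
m=np.hstack(L);cv2.imwrite('pics/o2.png',cv2.resize(m,(800,int(600*800/m.shape[1]))))
```

```text
[441.735  33.471   1.525   0.952] [[-0.4, 1.1], [0.5, -0.0], [0.5, -0.2], [0.8, -0.6], [0.8, 0.6], [-0.4, 0.4], [-1.5, 1.1], [-0.4, -1.4], [-0.2, 0.2]]
seat1 [437.3 -61.4  85. ]
seat2 [440.6   8.5  85. ]
floorc [440.8  13.5   6. ]
edge? [447.1 150.3  70. ]
handle [455.7 335.1 210. ]
```

View pics/o2.png

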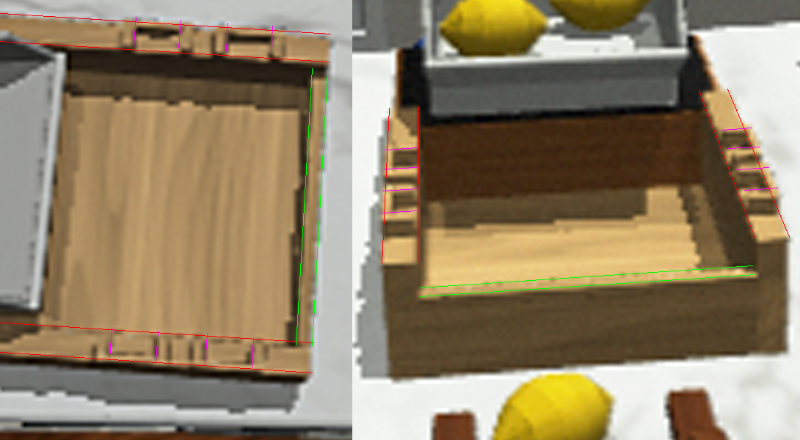

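Emit:
{"op": "arm_command", "data": {
  "targets": [
    {"translation": [0.15,0.2,0.1],"rotation": [0,0,40],"fingers": 0.6},
    {"translation": [0.15,0.2,0.1],"rotation": [0,0,40],"fingers": 0.6},
    {"translation": [0.15,0.2,0.1],"rotation": [0,0,40],"fingers": 0.6},
    {"translation": [0.15,0.2,0.1],"rotation": [0,0,40],"fingers": 0.6},
    {"translation": [0.15,0.2,0.1],"rotation": [0,0,40],"fingers": 0.6},
    {"translation": [0.15,0.2,0.1],"rotation": [0,0,40],"fingers": 0.6},
    {"translation": [0.309,0.382,0.1],"rotation": [0,0,80],"fingers": 0.6},
    {"translation": [0.309,0.382,0.1],"rotation": [0,0,80],"fingers": 0.6},
    {"translation": [0.309,0.382,0.1],"rotation": [0,0,80],"fingers": 0.6},
    {"translation": [0.309,0.382,0.1],"rotation": [0,0,80],"fingers": 0.6},
    {"translation": [0.309,0.382,0.1],"rotation": [0,0,80],"fingers": 0.6},
    {"translation": [0.309,0.382,0.1],"rotation": [0,0,80],"fingers": 0.6},
    {"translation": [0.309,0.382,0.1],"rotation": [0,0,80],"fingers": 0.6},
    {"translation": [0.309,0.382,0.1],"rotation": [0,0,80],"fingers": 0.6}
  ]
}}

```text
time: 1.27
eef_pos: [456.3, -197.8, 338.9]
ee_rot: [-3.141, -0.001, 1.646]
ft_force: [-0.4, -0.9, 0.1]
width: 0.398
gripper_force: 0.0
```

Emit:
{"op": "arm_command", "data": {
  "targets": [
    {"translation": [0,0.533,-0.04],"rotation": [0,0,82],"fingers": 0.6},
    {"translation": [0,0.533,-0.04],"rotation": [0,0,82],"fingers": 0.6},
    {"translation": [0,0.533,-0.04],"rotation": [0,0,82],"fingers": 0.6},
    {"translation": [0,0.533,-0.04],"rotation": [0,0,82],"fingers": 0.6},
    {"translation": [0,0.533,-0.04],"rotation": [0,0,82],"fingers": 0.6},
    {"translation": [0,0.533,-0.04],"rotation": [0,0,82],"fingers": 0.6},
    {"translation": [0,0.533,-0.04],"rotation": [0,0,82],"fingers": 0.6},
    {"translation": [0,0.533,-0.04],"rotation": [0,0,82],"fingers": 0.6},
    {"translation": [0,0.533,-0.04],"rotation": [0,0,82],"fingers": 0.6},
    {"translation": [0,0.533,-0.04],"rotation": [0,0,82],"fingers": 0.6},
    {"translation": [0,0.533,-0.04],"rotation": [0,0,82],"fingers": 0.6},
    {"translation": [0,0.533,-0.04],"rotation": [0,0,82],"fingers": 0.6},
    {"translation": [0,0.533,-0.04],"rotation": [0,0,82],"fingers": 0.6},
    {"translation": [0,0.533,-0.04],"rotation": [0,0,82],"fingers": 0.6},
    {"translation": [0,0.533,-0.04],"rotation": [0,0,82],"fingers": 0.6},
    {"translation": [0,0.533,-0.04],"rotation": [0,0,82],"fingers": 0.6}
  ]
}}

```text
time: 2.6
eef_pos: [455.7, 331.5, 299.5]
ee_rot: [-3.14, -0.0, 3.071]
ft_force: [0.3, 0.4, -0.4]
width: 0.401
gripper_force: 0.0
```

Emit:
{"op": "arm_command", "data": {
  "targets": [
    {"translation": [0,0,-0.03],"fingers": 0.6},
    {"translation": [0,0,-0.055],"fingers": 0.6},
    {"translation": [0,0,-0.07],"fingers": 0.6},
    {"translation": [0,0,-0.08],"fingers": 0.6},
    {"translation": [0,0,-0.091],"fingers": 0.6},
    {"translation": [0,0,-0.091],"fingers": 0.6}
  ]
}}

```text
validation failed for argument at $.ta...
```

Emit:
{"op": "arm_command", "data": {
  "targets": [
    {"fingers": 1},
    {"fingers": 1},
    {"fingers": 1},
    {"fingers": 1},
    {"fingers": 1},
    {"fingers": 1}
  ]
}}

```text
validation failed for argument at $.ta...
```

Run:
```python
from h import *
t=snap('top','t1.png');s=snap('side','s1.png')
m=np.hstack([cv2.resize(t[160:290,120:310],None,fx=2.4,fy=2.4),cv2.resize(s[60:190,170:310],None,fx=2.4,fy=2.4)]);cv2.imwrite('pics/m1.png',m)
```

```text
(no output)
```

View pics/m1.png

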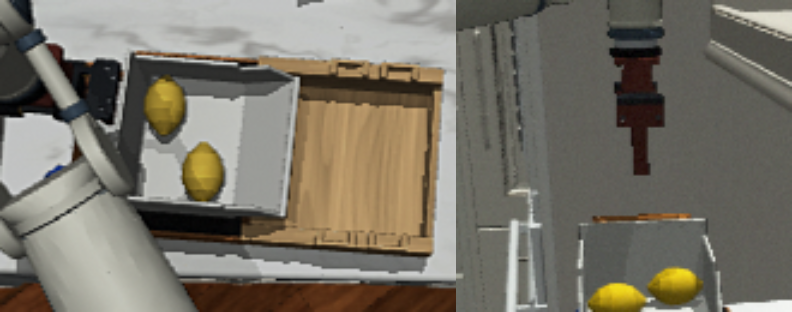

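Both calls were refused because every row needs all three fields. The view shows the fingers centred above the handle (column 642 in the crop).

Emit:
{"op": "arm_command", "data": {
  "targets": [
    {"translation": [0,0,-0.03],"rotation": [0,0,0],"fingers": 0.6},
    {"translation": [0,0,-0.055],"rotation": [0,0,0],"fingers": 0.6},
    {"translation": [0,0,-0.07],"rotation": [0,0,0],"fingers": 0.6},
    {"translation": [0,0,-0.08],"rotation": [0,0,0],"fingers": 0.6},
    {"translation": [0,0,-0.091],"rotation": [0,0,0],"fingers": 0.6},
    {"translation": [0,0,-0.091],"rotation": [0,0,0],"fingers": 0.6}
  ]
}}

```text
time: 3.2
eef_pos: [454.9, 331.9, 207.0]
ee_rot: [-3.14, -0.002, 3.072]
ft_force: [-0.6, -0.3, -0.9]
width: 0.399
gripper_force: 0.0
```

Emit:
{"op": "arm_command", "data": {
  "targets": [
    {"translation": [0,0,0],"rotation": [0,0,0],"fingers": 1},
    {"translation": [0,0,0],"rotation": [0,0,0],"fingers": 1},
    {"translation": [0,0,0],"rotation": [0,0,0],"fingers": 1},
    {"translation": [0,0,0],"rotation": [0,0,0],"fingers": 1},
    {"translation": [0,0,0],"rotation": [0,0,0],"fingers": 1},
    {"translation": [0,0,0],"rotation": [0,0,0],"fingers": 1},
    {"translation": [0,0,0],"rotation": [0,0,0],"fingers": 1}
  ]
}}

```text
time: 3.78
eef_pos: [455.5, 334.3, 210.1]
ee_rot: [3.138, 0.003, 3.074]
ft_force: [1.2, 5.5, 3.2]
width: 0.149
gripper_force: 30.0
```

Run:
```python
from h import *
for d in (10,20,30,40,46,52,58,62):
    a=np.radians(d); x=185*np.cos(a)-140*np.sin(a)-185; z=185*np.sin(a)+140*np.cos(a)-140
    y=1.507; print(d,np.round([x*np.cos(y)/1000,x*np.sin(y)/1000,z/1000],3))
```

```text
10 [-0.002 -0.027  0.03 ]
20 [-0.004 -0.059  0.055]
30 [-0.006 -0.095  0.074]
40 [-0.008 -0.133  0.086]
46 [-0.01  -0.157  0.09 ]
52 [-0.012 -0.181  0.092]
58 [-0.013 -0.205  0.091]
62 [-0.014 -0.221  0.089]
```

Emit:
{"op": "arm_command", "data": {
  "targets": [
    {"translation": [0,-0.006,0.008],"rotation": [0,0,0],"fingers": 1},
    {"translation": [-0.001,-0.013,0.016],"rotation": [0,0,0],"fingers": 1},
    {"translation": [-0.002,-0.02,0.023],"rotation": [0,0,0],"fingers": 1},
    {"translation": [-0.002,-0.027,0.03],"rotation": [0,0,0],"fingers": 1},
    {"translation": [-0.002,-0.035,0.037],"rotation": [0,0,0],"fingers": 1},
    {"translation": [-0.003,-0.043,0.043],"rotation": [0,0,0],"fingers": 1},
    {"translation": [-0.003,-0.051,0.049],"rotation": [0,0,0],"fingers": 1},
    {"translation": [-0.004,-0.059,0.055],"rotation": [0,0,0],"fingers": 1},
    {"translation": [-0.004,-0.059,0.055],"rotation": [0,0,0],"fingers": 1}
  ]
}}

```text
time: 4.53
eef_pos: [451.6, 275.3, 266.9]
ee_rot: [3.136, 0.005, 3.075]
ft_force: [1.3, 9.8, 3.6]
width: 0.149
gripper_force: 30.0
```

Emit:
{"op": "arm_command", "data": {
  "targets": [
    {"translation": [0,-0.009,0.005],"rotation": [0,0,0],"fingers": 1},
    {"translation": [-0.001,-0.018,0.01],"rotation": [0,0,0],"fingers": 1},
    {"translation": [-0.002,-0.027,0.015],"rotation": [0,0,0],"fingers": 1},
    {"translation": [-0.002,-0.036,0.019],"rotation": [0,0,0],"fingers": 1},
    {"translation": [-0.002,-0.045,0.022],"rotation": [0,0,0],"fingers": 1},
    {"translation": [-0.003,-0.055,0.026],"rotation": [0,0,0],"fingers": 1},
    {"translation": [-0.004,-0.065,0.029],"rotation": [0,0,0],"fingers": 1},
    {"translation": [-0.004,-0.074,0.031],"rotation": [0,0,0],"fingers": 1},
    {"translation": [-0.005,-0.082,0.033],"rotation": [0,0,0],"fingers": 1},
    {"translation": [-0.006,-0.09,0.034],"rotation": [0,0,0],"fingers": 1},
    {"translation": [-0.006,-0.098,0.035],"rotation": [0,0,0],"fingers": 1},
    {"translation": [-0.006,-0.098,0.035],"rotation": [0,0,0],"fingers": 1}
  ]
}}

```text
time: 5.53
eef_pos: [445.4, 176.0, 301.7]
ee_rot: [3.139, 0.005, 3.074]
ft_force: [0.5, 3.4, 7.8]
width: 0.149
gripper_force: 30.0
```

Run:
```python
from h import *
t=snap('top','t2.png');s=snap('side','s2.png')
m=np.hstack([cv2.resize(t[150:290,120:310],None,fx=2.4,fy=2.4),cv2.resize(s[60:270,170:310],None,fx=1.6,fy=1.6)]);cv2.imwrite('pics/m2.png',m)
```

```text
(no output)
```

View pics/m2.png

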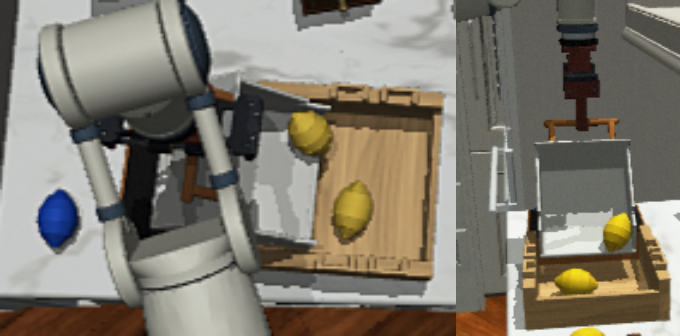

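One lemon is already in the tray (352,212) and the second is on the spout (310,132). I'll tilt a little further, wait, and look.

Emit:
{"op": "arm_command", "data": {
  "targets": [
    {"translation": [0,-0.006,0.001],"rotation": [0,0,0],"fingers": 1},
    {"translation": [-0.001,-0.012,0.001],"rotation": [0,0,0],"fingers": 1},
    {"translation": [-0.001,-0.018,0.002],"rotation": [0,0,0],"fingers": 1},
    {"translation": [-0.002,-0.024,0.002],"rotation": [0,0,0],"fingers": 1},
    {"translation": [-0.002,-0.03,0.002],"rotation": [0,0,0],"fingers": 1},
    {"translation": [-0.003,-0.036,0.001],"rotation": [0,0,0],"fingers": 1},
    {"translation": [-0.003,-0.036,0.001],"rotation": [0,0,0],"fingers": 1},
    {"translation": [-0.003,-0.036,0.001],"rotation": [0,0,0],"fingers": 1},
    {"translation": [-0.003,-0.036,0.001],"rotation": [0,0,0],"fingers": 1},
    {"translation": [-0.003,-0.036,0.001],"rotation": [0,0,0],"fingers": 1},
    {"translation": [-0.003,-0.036,0.001],"rotation": [0,0,0],"fingers": 1},
    {"translation": [-0.003,-0.036,0.001],"rotation": [0,0,0],"fingers": 1}
  ]
}}

```text
time: 6.63
eef_pos: [442.1, 140.1, 300.8]
ee_rot: [3.141, 0.002, 3.073]
ft_force: [0.4, 1.2, 6.6]
width: 0.153
gripper_force: 30.0
```

Run:
```python
from h import *
t=snap('top','t3.png');s=snap('side','s3.png')
m=np.hstack([cv2.resize(t[150:290,120:310],None,fx=2.4,fy=2.4),cv2.resize(s[60:270,170:310],None,fx=1.6,fy=1.6)]);cv2.imwrite('pics/m3.png',m)
```

```text
(no output)
```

View pics/m3.png

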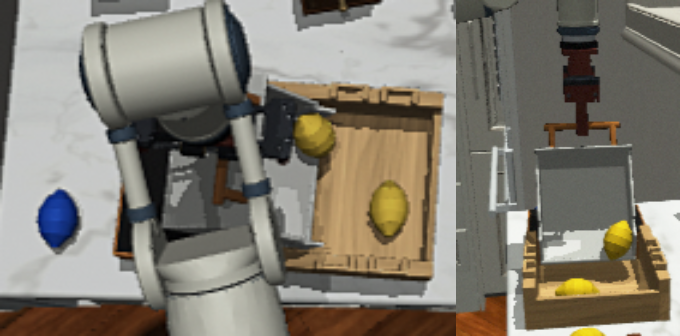

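The second lemon still rests on the spout (315,135). Tilting to about 61°.

Emit:
{"op": "arm_command", "data": {
  "targets": [
    {"translation": [0,-0.008,0],"rotation": [0,0,0],"fingers": 1},
    {"translation": [-0.001,-0.016,-0.001],"rotation": [0,0,0],"fingers": 1},
    {"translation": [-0.002,-0.024,-0.002],"rotation": [0,0,0],"fingers": 1},
    {"translation": [-0.002,-0.024,-0.002],"rotation": [0,0,0],"fingers": 1},
    {"translation": [-0.002,-0.024,-0.002],"rotation": [0,0,0],"fingers": 1},
    {"translation": [-0.002,-0.024,-0.002],"rotation": [0,0,0],"fingers": 1},
    {"translation": [-0.002,-0.024,-0.002],"rotation": [0,0,0],"fingers": 1},
    {"translation": [-0.002,-0.024,-0.002],"rotation": [0,0,0],"fingers": 1}
  ]
}}

```text
time: 7.4
eef_pos: [440.3, 116.1, 298.0]
ee_rot: [3.141, 0.001, 3.073]
ft_force: [2.1, 0.1, 5.7]
width: 0.148
gripper_force: 30.0
```

Run:
```python
from h import *
t=snap('top','t4.png');s=snap('side','s4.png')
m=np.hstack([cv2.resize(t[150:290,120:310],None,fx=2.4,fy=2.4),cv2.resize(s[60:270,170:310],None,fx=1.6,fy=1.6)]);cv2.imwrite('pics/m4.png',m)
def yel(im,box):
    y0,y1,x0,x1=box;h=cv2.cvtColor(im[y0:y1,x0:x1],cv2.COLOR_BGR2HSV);k=cv2.inRange(h,(20,150,70),(35,255,255))
    n,l,st,c=cv2.connectedComponentsWithStats(k)
    return [(int(st[i,4]),(c[i]+[x0,y0]).round(1).tolist()) for i in range(1,n) if st[i,4]>40]
print(yel(cv2.imread('pics/t3.png'),(170,280,170,400)),yel(t,(170,280,170,400)));print(yel(cv2.imread('pics/s3.png'),(130,330,200,310)),yel(s,(130,330,200,310)))
```

```text
[(220, [250.6, 205.3]), (264, [281.7, 236.2]), (258, [374.9, 235.5]), (254, [332.1, 239.3])] [(251, [273.4, 211.9]), (259, [374.9, 235.5]), (268, [281.4, 236.9]), (253, [332.1, 239.4])]
[(319, [270.8, 209.6]), (230, [244.9, 239.4]), (441, [249.9, 275.4]), (643, [264.5, 308.4])] [(298, [272.4, 233.7]), (224, [244.8, 239.4]), (439, [250.0, 275.4]), (645, [264.6, 308.4])]
```

Emit:
{"op": "arm_command", "data": {
  "targets": [
    {"translation": [0.001,0.012,0.002],"rotation": [0,0,0],"fingers": 1},
    {"translation": [0.002,0.024,0.003],"rotation": [0,0,0],"fingers": 1},
    {"translation": [0.003,0.036,0.003],"rotation": [0,0,0],"fingers": 1},
    {"translation": [0.004,0.048,0.002],"rotation": [0,0,0],"fingers": 1},
    {"translation": [0.005,0.06,0.001],"rotation": [0,0,0],"fingers": 1},
    {"translation": [0.006,0.072,-0.001],"rotation": [0,0,0],"fingers": 1},
    {"translation": [0.007,0.084,-0.003],"rotation": [0,0,0],"fingers": 1},
    {"translation": [0.008,0.097,-0.007],"rotation": [0,0,0],"fingers": 1},
    {"translation": [0.008,0.11,-0.011],"rotation": [0,0,0],"fingers": 1},
    {"translation": [0.009,0.122,-0.015],"rotation": [0,0,0],"fingers": 1},
    {"translation": [0.01,0.134,-0.021],"rotation": [0,0,0],"fingers": 1},
    {"translation": [0.01,0.146,-0.027],"rotation": [0,0,0],"fingers": 1},
    {"translation": [0.011,0.158,-0.034],"rotation": [0,0,0],"fingers": 1}
  ]
}}

```text
time: 8.58
eef_pos: [451.2, 275.3, 262.7]
ee_rot: [3.142, 0.0, 3.073]
ft_force: [0.4, 3.0, -3.6]
width: 0.146
gripper_force: 30.0
```

Run:
```python
from h import *
print(tri((272.4,233.7),(273.4,211.9)),tri((244.8,239.4),(281.4,236.9)))
```

```text
(array([487.80565091, -25.24702274,  40.69990926]), np.float64(4.218870729359466)) (array([400.99880128, -54.17002449,  44.1592274 ]), np.float64(3.337428886596246))
```

Emit:
{"op": "arm_command", "data": {
  "targets": [
    {"translation": [0.001,0.011,-0.008],"rotation": [0,0,0],"fingers": 1},
    {"translation": [0.001,0.022,-0.016],"rotation": [0,0,0],"fingers": 1},
    {"translation": [0.002,0.032,-0.025],"rotation": [0,0,0],"fingers": 1},
    {"translation": [0.002,0.039,-0.032],"rotation": [0,0,0],"fingers": 1},
    {"translation": [0.003,0.046,-0.039],"rotation": [0,0,0],"fingers": 1},
    {"translation": [0.003,0.051,-0.045],"rotation": [0,0,0],"fingers": 1},
    {"translation": [0.004,0.055,-0.05],"rotation": [0,0,0],"fingers": 1},
    {"translation": [0.004,0.057,-0.053],"rotation": [0,0,0],"fingers": 1},
    {"translation": [0.004,0.059,-0.055],"rotation": [0,0,0],"fingers": 1},
    {"translation": [0.004,0.059,-0.055],"rotation": [0,0,0],"fingers": 1},
    {"translation": [0.004,0.059,-0.055],"rotation": [0,0,0],"fingers": 1}
  ]
}}

```text
time: 9.5
eef_pos: [455.0, 333.5, 207.9]
ee_rot: [3.141, -0.001, 3.073]
ft_force: [1.4, 4.1, -3.5]
width: 0.149
gripper_force: 30.0
```

Now open gently to half and retreat up.

Emit:
{"op": "arm_command", "data": {
  "targets": [
    {"translation": [0,0,0],"rotation": [0,0,0],"fingers": 0.6},
    {"translation": [0,0,0],"rotation": [0,0,0],"fingers": 0.6},
    {"translation": [0,0,0],"rotation": [0,0,0],"fingers": 0.6},
    {"translation": [0,0,0],"rotation": [0,0,0],"fingers": 0.6},
    {"translation": [0,0,0.02],"rotation": [0,0,0],"fingers": 0.6},
    {"translation": [0,0,0.05],"rotation": [0,0,0],"fingers": 0.6},
    {"translation": [0,0,0.09],"rotation": [0,0,0],"fingers": 0.6},
    {"translation": [0,0,0.13],"rotation": [0,0,0],"fingers": 0.6},
    {"translation": [0,0,0.13],"rotation": [0,0,0],"fingers": 0.6}
  ]
}}

```text
time: 10.25
eef_pos: [455.7, 333.0, 348.9]
ee_rot: [3.134, 0.012, 3.072]
ft_force: [0.7, 0.9, 2.5]
width: 0.403
gripper_force: 0.0
```

Emit:
{"op": "arm_command", "data": {
  "targets": [
    {"translation": [-0.04,-0.4,0],"rotation": [0,0,-90],"fingers": 0.3},
    {"translation": [-0.04,-0.4,0],"rotation": [0,0,-90],"fingers": 0},
    {"translation": [-0.04,-0.4,0],"rotation": [0,0,-90],"fingers": 0},
    {"translation": [-0.04,-0.4,0],"rotation": [0,0,-90],"fingers": 0},
    {"translation": [-0.04,-0.4,0],"rotation": [0,0,-90],"fingers": 0},
    {"translation": [-0.04,-0.4,0],"rotation": [0,0,-90],"fingers": 0},
    {"translation": [-0.04,-0.4,0],"rotation": [0,0,-90],"fingers": 0},
    {"translation": [-0.04,-0.4,0],"rotation": [0,0,-90],"fingers": 0},
    {"translation": [-0.04,-0.4,0],"rotation": [0,0,-90],"fingers": 0},
    {"translation": [-0.04,-0.4,0],"rotation": [0,0,-90],"fingers": 0},
    {"translation": [-0.057,-0.56,0],"rotation": [0,0,-146],"fingers": 0},
    {"translation": [-0.057,-0.56,0],"rotation": [0,0,-146],"fingers": 0},
    {"translation": [-0.057,-0.56,-0.19],"rotation": [0,0,-146],"fingers": 0},
    {"translation": [-0.057,-0.56,-0.19],"rotation": [0,0,-146],"fingers": 0},
    {"translation": [-0.057,-0.56,-0.19],"rotation": [0,0,-146],"fingers": 0},
    {"translation": [-0.057,-0.56,-0.19],"rotation": [0,0,-146],"fingers": 0},
    {"translation": [-0.057,-0.56,-0.19],"rotation": [0,0,-146],"fingers": 0},
    {"translation": [-0.057,-0.56,-0.19],"rotation": [0,0,-146],"fingers": 0},
    {"translation": [-0.057,-0.56,-0.19],"rotation": [0,0,-146],"fingers": 0},
    {"translation": [-0.057,-0.56,-0.19],"rotation": [0,0,-146],"fingers": 0}
  ]
}}

```text
time: 11.92
eef_pos: [397.2, -227.3, 147.7]
ee_rot: [-3.14, 0.001, 0.566]
ft_force: [-0.1, 0.6, 0.4]
width: 1.001
gripper_force: 0.0
```

```bash
cat >> h.py <<'E'
def yel(im,box):
    y0,y1,x0,x1=box;h=cv2.cvtColor(im[y0:y1,x0:x1],cv2.COLOR_BGR2HSV);k=cv2.inRange(h,(20,150,70),(35,255,255))
    n,l,st,c=cv2.connectedComponentsWithStats(k); o=[]
    for i in range(1,n):
        if st[i,4]>40:
            ys,xs=np.where(l==i);w,V=np.linalg.eigh(np.cov(xs,ys));v=V[:,1];C=c[i]+[x0,y0]
            o.append((int(st[i,4]),C.round(1).tolist(),(C+v*10).round(1).tolist(),np.sqrt(w).round(1).tolist()))
    return o
E
python3 - <<'E'
from h import *
t=snap('top','t5.png');s=snap('side','s5.png')
for a,c,d,w in yel(t,(170,280,170,400)):
    A=onz('top',*c,33);B=onz('top',*d,33);print(a,c,A.round(0),np.degrees(np.arctan2(*(B-A)[[1,0]])).round(0),w)
print(yel(s,(130,330,200,310)))
m=np.hstack([cv2.resize(t[150:290,120:400],None,fx=2,fy=2),cv2.resize(s[120:330,170:310],None,fx=1.33,fy=1.33)[:280]]);cv2.imwrite('pics/m5.png',m)
E
```

```text
257 [280.6, 213.6] [482. -50.  33.] 123.0 [3.7, 5.6]
269 [281.5, 236.8] [401. -55.  33.] -177.0 [3.8, 5.6]
103 [377.0, 240.5] [ 395. -380.   33.] 141.0 [2.1, 4.4]
[(173, [272.8, 236.7], [263.0, 234.8], [3.1, 4.7]), (214, [244.3, 239.4], [234.3, 240.3], [2.7, 6.6]), (441, [250.0, 275.4], [240.9, 279.5], [5.2, 6.8]), (646, [264.6, 308.4], [254.6, 309.5], [6.1, 8.5])]Traceback (most recent call last):
  File "<stdin>", line 6, in <module>
    return _nx.concatenate(arrs, 1, dtype=dtype, casting=casting)
           ~~~~~~~~~~~~~~~^^^^^^^^^^^^^^^^^^^^^^^^^^^^^^^^^^^^^^^
ValueError: all the input array dimensions except for the concatenation axis must match exactly, but along dimension 0, the array at index 0 has size 280 and the array at index 1 has size 279
```

Emit:
{"op": "arm_command", "data": {
  "targets": [
    {"translation": [0,0,-0.04],"rotation": [0,0,0],"fingers": 0},
    {"translation": [0,0,-0.08],"rotation": [0,0,0],"fingers": 0},
    {"translation": [0,0,-0.105],"rotation": [0,0,0],"fingers": 0},
    {"translation": [0,0,-0.122],"rotation": [0,0,0],"fingers": 0},
    {"translation": [0,0,-0.122],"rotation": [0,0,0],"fingers": 0},
    {"translation": [0,0,-0.122],"rotation": [0,0,0],"fingers": 1},
    {"translation": [0,0,-0.122],"rotation": [0,0,0],"fingers": 1},
    {"translation": [0,0,-0.122],"rotation": [0,0,0],"fingers": 1},
    {"translation": [0,0,-0.122],"rotation": [0,0,0],"fingers": 1},
    {"translation": [0,0,-0.122],"rotation": [0,0,0],"fingers": 1},
    {"translation": [0,0,-0.122],"rotation": [0,0,0],"fingers": 1}
  ]
}}

```text
time: 12.93
eef_pos: [398.5, -227.3, 27.8]
ee_rot: [3.14, -0.001, 0.574]
ft_force: [-0.2, 0.7, 4.1]
width: 0.625
gripper_force: 30.0
```

Emit:
{"op": "arm_command", "data": {
  "targets": [
    {"translation": [0,0,0.04],"rotation": [0,0,0],"fingers": 1},
    {"translation": [0,0,0.08],"rotation": [0,0,0],"fingers": 1},
    {"translation": [0,0,0.12],"rotation": [0,0,0],"fingers": 1},
    {"translation": [0.002,0.02,0.145],"rotation": [0,0,10],"fingers": 1},
    {"translation": [0.002,0.05,0.145],"rotation": [0,0,20],"fingers": 1},
    {"translation": [0.002,0.08,0.145],"rotation": [0,0,25],"fingers": 1},
    {"translation": [0.002,0.11,0.145],"rotation": [0,0,30],"fingers": 1},
    {"translation": [0.002,0.14,0.145],"rotation": [0,0,36],"fingers": 1},
    {"translation": [0.002,0.17,0.145],"rotation": [0,0,42],"fingers": 1},
    {"translation": [0.002,0.2,0.145],"rotation": [0,0,48],"fingers": 1},
    {"translation": [0.002,0.23,0.145],"rotation": [0,0,54],"fingers": 1},
    {"translation": [0.002,0.255,0.145],"rotation": [0,0,54],"fingers": 1},
    {"translation": [0.002,0.255,0.145],"rotation": [0,0,54],"fingers": 1}
  ]
}}

```text
time: 14.02
eef_pos: [399.7, 31.6, 171.8]
ee_rot: [3.141, -0.002, 1.521]
ft_force: [0.1, 0.1, -2.1]
width: 0.622
gripper_force: 30.0
```

Emit:
{"op": "arm_command", "data": {
  "targets": [
    {"translation": [0,-0.005,-0.03],"rotation": [0,0,0],"fingers": 1},
    {"translation": [0,-0.005,-0.06],"rotation": [0,0,0],"fingers": 1},
    {"translation": [0,-0.005,-0.09],"rotation": [0,0,0],"fingers": 1},
    {"translation": [0,-0.005,-0.115],"rotation": [0,0,0],"fingers": 1},
    {"translation": [0,-0.005,-0.132],"rotation": [0,0,0],"fingers": 1},
    {"translation": [0,-0.005,-0.132],"rotation": [0,0,0],"fingers": 1},
    {"translation": [0,-0.005,-0.132],"rotation": [0,0,0],"fingers": 1},
    {"translation": [0,-0.005,-0.132],"rotation": [0,0,0],"fingers": 1}
  ]
}}

```text
time: 14.68
eef_pos: [400.1, 22.6, 40.0]
ee_rot: [3.141, 0.0, 1.515]
ft_force: [-0.5, -0.6, -1.9]
width: 0.622
gripper_force: 30.0
```

Emit:
{"op": "arm_command", "data": {
  "targets": [
    {"translation": [0,0,0],"rotation": [0,0,0],"fingers": 0.2},
    {"translation": [0,0,0],"rotation": [0,0,0],"fingers": 0.2},
    {"translation": [0,0,0],"rotation": [0,0,0],"fingers": 0.2},
    {"translation": [0,0,0.03],"rotation": [0,0,0],"fingers": 0.2},
    {"translation": [0,0,0.07],"rotation": [0,0,0],"fingers": 0.2},
    {"translation": [0,0,0.11],"rotation": [0,0,0],"fingers": 0.2},
    {"translation": [0,-0.03,0.13],"rotation": [0,0,0],"fingers": 0},
    {"translation": [0.012,-0.397,0.13],"rotation": [0,0,-89],"fingers": 0},
    {"translation": [0.012,-0.397,0.13],"rotation": [0,0,-89],"fingers": 0},
    {"translation": [0.012,-0.397,0.13],"rotation": [0,0,-89],"fingers": 0},
    {"translation": [0.012,-0.397,0.13],"rotation": [0,0,-89],"fingers": 0},
    {"translation": [0.012,-0.397,0.13],"rotation": [0,0,-89],"fingers": 0},
    {"translation": [0.012,-0.397,0.13],"rotation": [0,0,-89],"fingers": 0},
    {"translation": [0.012,-0.397,0.13],"rotation": [0,0,-89],"fingers": 0},
    {"translation": [0.012,-0.397,0.13],"rotation": [0,0,-89],"fingers": 0},
    {"translation": [0.012,-0.397,0.13],"rotation": [0,0,-89],"fingers": 0},
    {"translation": [0.012,-0.397,0.13],"rotation": [0,0,-89],"fingers": 0},
    {"translation": [0.012,-0.397,0.13],"rotation": [0,0,-89],"fingers": 0},
    {"translation": [0.012,-0.397,0.13],"rotation": [0,0,-89],"fingers": 0},
    {"translation": [0.012,-0.397,0.13],"rotation": [0,0,-89],"fingers": 0}
  ]
}}

```text
time: 16.35
eef_pos: [411.9, -374.5, 169.6]
ee_rot: [-3.141, 0.0, -0.045]
ft_force: [0.4, -0.2, 0.8]
width: 0.998
gripper_force: 0.0
```

Run:
```python
from h import *
t=snap('top','t5.png');s=snap('side','s5.png')
for a,c,d,w in yel(t,(170,280,170,400)):
    A=onz('top',*c,33);B=onz('top',*d,33);print(a,c,A.round(0),np.degrees(np.arctan2(*(B-A)[[1,0]])).round(0),w)
print([q[:2] for q in yel(s,(130,330,200,310))])
m=np.hstack([cv2.resize(t[150:290,120:400],(560,280)),cv2.resize(s[120:330,170:310],(187,280))]);cv2.imwrite('pics/m5.png',m)
```

```text
257 [280.6, 213.6] [482. -50.  33.] 123.0 [3.7, 5.6]
269 [281.5, 236.8] [401. -55.  33.] -177.0 [3.8, 5.6]
267 [259.2, 236.9] [399.  22.  33.] 84.0 [3.8, 5.7]
111 [375.5, 239.9] [ 397. -375.   33.] 116.0 [2.9, 3.8]
[(294, [240.3, 234.3]), (643, [264.6, 308.4])]
```

View pics/m5.png

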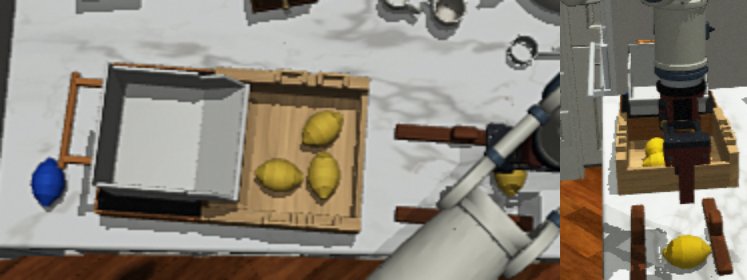

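The tub stands upright, three lemons lie flat in the tray, and the last stray is under the gripper.

Emit:
{"op": "arm_command", "data": {
  "targets": [
    {"translation": [0,0,-0.04],"rotation": [0,0,0],"fingers": 0},
    {"translation": [0,0,-0.08],"rotation": [0,0,0],"fingers": 0},
    {"translation": [0,0,-0.115],"rotation": [0,0,0],"fingers": 0},
    {"translation": [0,0,-0.135],"rotation": [0,0,0],"fingers": 0},
    {"translation": [0,0,-0.143],"rotation": [0,0,0],"fingers": 0},
    {"translation": [0,0,-0.143],"rotation": [0,0,0],"fingers": 0},
    {"translation": [0,0,-0.143],"rotation": [0,0,0],"fingers": 1},
    {"translation": [0,0,-0.143],"rotation": [0,0,0],"fingers": 1},
    {"translation": [0,0,-0.143],"rotation": [0,0,0],"fingers": 1},
    {"translation": [0,0,-0.143],"rotation": [0,0,0],"fingers": 1},
    {"translation": [0,0,-0.143],"rotation": [0,0,0],"fingers": 1},
    {"translation": [0,0,-0.143],"rotation": [0,0,0],"fingers": 1}
  ]
}}

```text
time: 17.45
eef_pos: [412.4, -374.3, 27.7]
ee_rot: [3.141, -0.001, -0.038]
ft_force: [-0.2, 1.1, 2.6]
width: 0.623
gripper_force: 30.0
```

Emit:
{"op": "arm_command", "data": {
  "targets": [
    {"translation": [0,0,0.04],"rotation": [0,0,0],"fingers": 1},
    {"translation": [0,0,0.08],"rotation": [0,0,0],"fingers": 1},
    {"translation": [0,0,0.12],"rotation": [0,0,0],"fingers": 1},
    {"translation": [0,0.02,0.145],"rotation": [0,0,7],"fingers": 1},
    {"translation": [0.01,0.05,0.145],"rotation": [0,0,14],"fingers": 1},
    {"translation": [0.02,0.08,0.145],"rotation": [0,0,21],"fingers": 1},
    {"translation": [0.03,0.11,0.145],"rotation": [0,0,28],"fingers": 1},
    {"translation": [0.03,0.14,0.145],"rotation": [0,0,35],"fingers": 1},
    {"translation": [0.04,0.17,0.145],"rotation": [0,0,42],"fingers": 1},
    {"translation": [0.05,0.2,0.145],"rotation": [0,0,48],"fingers": 1},
    {"translation": [0.05,0.23,0.145],"rotation": [0,0,54],"fingers": 1},
    {"translation": [0.06,0.26,0.145],"rotation": [0,0,60],"fingers": 1},
    {"translation": [0.06,0.29,0.145],"rotation": [0,0,66],"fingers": 1},
    {"translation": [0.07,0.32,0.145],"rotation": [0,0,72],"fingers": 1},
    {"translation": [0.07,0.35,0.145],"rotation": [0,0,78],"fingers": 1},
    {"translation": [0.078,0.38,0.145],"rotation": [0,0,84],"fingers": 1},
    {"translation": [0.078,0.405,0.145],"rotation": [0,0,89],"fingers": 1},
    {"translation": [0.078,0.405,0.145],"rotation": [0,0,89],"fingers": 1},
    {"translation": [0.078,0.405,0.145],"rotation": [0,0,89],"fingers": 1}
  ]
}}

```text
time: 19.03
eef_pos: [489.9, 32.0, 171.5]
ee_rot: [-3.141, 0.0, 1.517]
ft_force: [-0.6, 0.0, -1.1]
width: 0.619
gripper_force: 30.0
```

Emit:
{"op": "arm_command", "data": {
  "targets": [
    {"translation": [0,-0.001,-0.03],"rotation": [0,0,0],"fingers": 1},
    {"translation": [0,-0.001,-0.06],"rotation": [0,0,0],"fingers": 1},
    {"translation": [0,-0.001,-0.09],"rotation": [0,0,0],"fingers": 1},
    {"translation": [0,-0.001,-0.115],"rotation": [0,0,0],"fingers": 1},
    {"translation": [0,-0.001,-0.131],"rotation": [0,0,0],"fingers": 1},
    {"translation": [0,-0.001,-0.131],"rotation": [0,0,0],"fingers": 1},
    {"translation": [0,-0.001,-0.131],"rotation": [0,0,0],"fingers": 1}
  ]
}}

```text
time: 19.62
eef_pos: [489.6, 28.8, 40.2]
ee_rot: [-3.14, 0.001, 1.513]
ft_force: [0.8, 0.0, -0.7]
width: 0.622
gripper_force: 30.0
```

Emit:
{"op": "arm_command", "data": {
  "targets": [
    {"translation": [0,0,0],"rotation": [0,0,0],"fingers": 0.27},
    {"translation": [0,0,0],"rotation": [0,0,0],"fingers": 0.27},
    {"translation": [0,0,0],"rotation": [0,0,0],"fingers": 0.27},
    {"translation": [0,0,0.03],"rotation": [0,0,0],"fingers": 0.27},
    {"translation": [0,0,0.07],"rotation": [0,0,0],"fingers": 0.27},
    {"translation": [0,0,0.11],"rotation": [0,0,0],"fingers": 0.4},
    {"translation": [0,0,0.13],"rotation": [0,0,0],"fingers": 0.4},
    {"translation": [0,0,0.13],"rotation": [0,0,0],"fingers": 0.4}
  ]
}}

```text
time: 20.28
eef_pos: [492.5, 30.0, 177.9]
ee_rot: [3.13, -0.0, 1.516]
ft_force: [0.8, 0.2, 0.5]
width: 0.604
gripper_force: 0.0
```

```bash
cat > bars.py <<'E'
from h import *
import sys
def bars(tf,sf):
    t=snap('top',tf);s=snap('side',sf);R={}
    for n,im,box in(('top',t,(195,285,305,410)),('side',s,(245,350,205,320))):
        y0,y1,x0,x1=box;h=cv2.cvtColor(im[y0:y1,x0:x1],cv2.COLOR_BGR2HSV)
        k=((h[...,2]<140)&(h[...,1]>100)&((h[...,0]<14)|(h[...,0]>170))).astype(np.uint8)
        N,l,st,c=cv2.connectedComponentsWithStats(k)
        for i in range(1,N):
            if st[i,4]>100:
                ys,xs=np.where(l==i);r=cv2.minAreaRect(np.c_[xs+x0,ys+y0].astype(np.float32))
                bx=cv2.boxPoints(r);R.setdefault(n,[]).append(bx);print(n,st[i,4],(c[i]+[x0,y0]).round(1),np.round(r[0],1),np.round(r[1],1))
                if n=='top':
                    e=[bx[i]-bx[i-1] for i in (1,2)];j=int(np.linalg.norm(e[1])>np.linalg.norm(e[0]))
                    C=np.array(r[0]);A=onz('top',*C,12);B=onz('top',*(C+e[j]/4),12);print('   ctr@12',A.round(1),'ang',np.degrees(np.arctan2(*(B-A)[[1,0]])).round(1))
    return t,s
if __name__=='__main__': bars(*sys.argv[1:3])
E
python3 bars.py t6.png s6.png
```

```text
top 496 [350.9 217.5] [351.  217.1] [66.5  8.3]
   ctr@12 [ 478. -296.   12.] ang -93.0
top 494 [351.2 259.1] [351.5 259.1] [67.6  7.4]
   ctr@12 [ 331.9 -295.2   12. ] ang -93.3
top 378 [354.3 282.5] [357. 282.] [  4. 104.]
   ctr@12 [ 255.1 -312.7   12. ] ang -88.9
side 574 [287.3 297.6] [287.5 296.7] [58.5 11.1]
side 585 [227.7 304.3] [228.  303.5] [59. 10.]
```

Emit:
{"op": "arm_command", "data": {
  "targets": [
    {"translation": [-0.011,-0.324,0],"rotation": [0,0,0],"fingers": 0.4},
    {"translation": [-0.011,-0.324,0],"rotation": [0,0,0],"fingers": 0.4},
    {"translation": [-0.011,-0.324,0],"rotation": [0,0,0],"fingers": 0.4},
    {"translation": [-0.011,-0.324,0],"rotation": [0,0,0],"fingers": 0.4},
    {"translation": [-0.011,-0.324,0],"rotation": [0,0,0],"fingers": 0.4},
    {"translation": [-0.011,-0.324,0],"rotation": [0,0,0],"fingers": 0.4},
    {"translation": [-0.011,-0.324,0],"rotation": [0,0,0],"fingers": 0.4},
    {"translation": [-0.011,-0.324,0],"rotation": [0,0,0],"fingers": 0.4},
    {"translation": [-0.011,-0.324,-0.04],"rotation": [0,0,0],"fingers": 0.4},
    {"translation": [-0.011,-0.324,-0.07],"rotation": [0,0,0],"fingers": 0.4},
    {"translation": [-0.011,-0.324,-0.07],"rotation": [0,0,0],"fingers": 0.4},
    {"translation": [-0.011,-0.324,-0.07],"rotation": [0,0,0],"fingers": 0.4}
  ]
}}

```text
time: 21.38
eef_pos: [477.1, -292.8, 96.9]
ee_rot: [-3.135, -0.004, 1.515]
ft_force: [-0.9, 0.3, -0.2]
width: 0.6
gripper_force: 0.0
```

Run:
```python
from h import *
t=snap('top','t7.png');s=snap('side','s7.png')
for a,c,d,w in yel(t,(170,280,170,400)):
    A=onz('top',*c,33);B=onz('top',*d,33);print(a,c,A.round(0),np.degrees(np.arctan2(*(B-A)[[1,0]])).round(0),w)
m=np.hstack([cv2.resize(t[160:280,160:390],(500,261)),cv2.resize(s[175:345,195:315],(300,425))[:261+0]]) if 0 else cv2.resize(s[175:345,195:315],(423,600))
m=np.hstack([m,cv2.copyMakeBorder(cv2.resize(t[170:280,240:310],(377,592)),0,8,0,0,0)]);cv2.imwrite('pics/m7.png',m)
```

```text
258 [256.4, 210.9] [490.  34.  33.] 80.0 [3.7, 5.7]
257 [280.6, 213.6] [482. -50.  33.] 123.0 [3.7, 5.6]
268 [281.5, 236.8] [401. -55.  33.] -178.0 [3.8, 5.6]
266 [259.3, 236.9] [399.  21.  33.] 84.0 [3.8, 5.7]
```

View pics/m7.png

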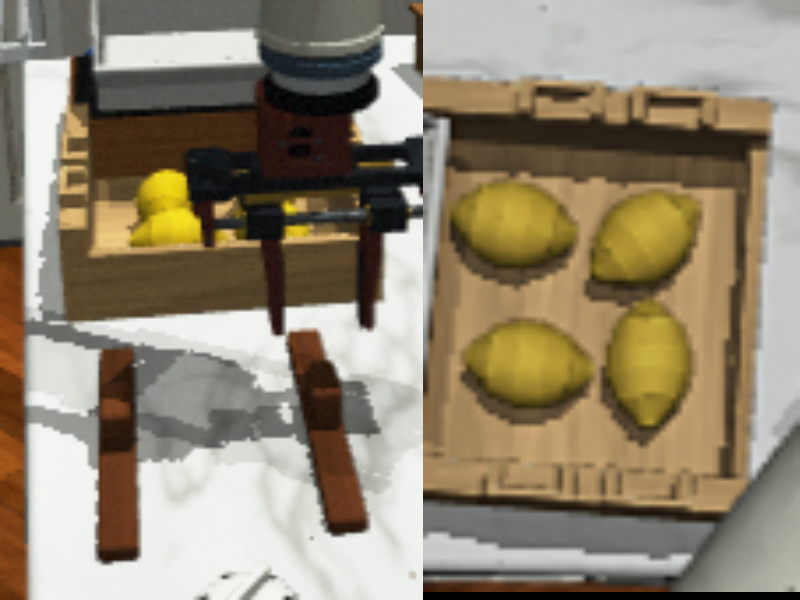

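All four lemons lie in a single layer. Next I grasp the far bar.

Emit:
{"op": "arm_command", "data": {
  "targets": [
    {"translation": [0.001,-0.001,-0.02],"rotation": [0,0,0],"fingers": 0.4},
    {"translation": [0.001,-0.001,-0.04],"rotation": [0,0,0],"fingers": 0.4},
    {"translation": [0.001,-0.001,-0.058],"rotation": [0,0,0],"fingers": 0.4},
    {"translation": [0.001,-0.001,-0.068],"rotation": [0,0,0],"fingers": 0.4},
    {"translation": [0.001,-0.001,-0.068],"rotation": [0,0,0],"fingers": 0.4},
    {"translation": [0.001,-0.001,-0.068],"rotation": [0,0,0],"fingers": 0.4},
    {"translation": [0.001,-0.001,-0.068],"rotation": [0,0,0],"fingers": 0.4}
  ]
}}

```text
time: 22.07
eef_pos: [481.1, -295.5, 34.9]
ee_rot: [3.139, 0.002, 1.516]
ft_force: [-0.7, 0.3, 0.3]
width: 0.6
gripper_force: 0.0
```

Emit:
{"op": "arm_command", "data": {
  "targets": [
    {"translation": [0,0,0],"rotation": [0,0,0],"fingers": 1},
    {"translation": [0,0,0],"rotation": [0,0,0],"fingers": 1},
    {"translation": [0,0,0],"rotation": [0,0,0],"fingers": 1},
    {"translation": [0,0,0],"rotation": [0,0,0],"fingers": 1},
    {"translation": [0,0,0],"rotation": [0,0,0],"fingers": 1},
    {"translation": [0,0,0],"rotation": [0,0,0],"fingers": 1}
  ]
}}

```text
time: 22.57
eef_pos: [480.0, -295.0, 32.8]
ee_rot: [-3.142, 0.0, 1.516]
ft_force: [-0.7, -0.4, 1.2]
width: 0.245
gripper_force: 30.0
```

Emit:
{"op": "arm_command", "data": {
  "targets": [
    {"translation": [0,0,0.03],"rotation": [0,0,0],"fingers": 1},
    {"translation": [0,0,0.06],"rotation": [0,0,0],"fingers": 1},
    {"translation": [0,0,0.1],"rotation": [0,0,0],"fingers": 1},
    {"translation": [0,0,0.14],"rotation": [0,0,0],"fingers": 1},
    {"translation": [-0.003,0.02,0.14],"rotation": [0,0,-6],"fingers": 1},
    {"translation": [-0.006,0.045,0.14],"rotation": [0,0,-12],"fingers": 1},
    {"translation": [-0.009,0.07,0.14],"rotation": [0,0,-18],"fingers": 1},
    {"translation": [-0.012,0.095,0.14],"rotation": [0,0,-25],"fingers": 1},
    {"translation": [-0.016,0.12,0.14],"rotation": [0,0,-32],"fingers": 1},
    {"translation": [-0.02,0.145,0.14],"rotation": [0,0,-39],"fingers": 1},
    {"translation": [-0.023,0.17,0.14],"rotation": [0,0,-46],"fingers": 1},
    {"translation": [-0.026,0.195,0.14],"rotation": [0,0,-53],"fingers": 1},
    {"translation": [-0.03,0.22,0.14],"rotation": [0,0,-60],"fingers": 1},
    {"translation": [-0.033,0.245,0.14],"rotation": [0,0,-67],"fingers": 1},
    {"translation": [-0.036,0.27,0.14],"rotation": [0,0,-74],"fingers": 1},
    {"translation": [-0.039,0.29,0.14],"rotation": [0,0,-81],"fingers": 1},
    {"translation": [-0.039,0.304,0.14],"rotation": [0,0,-87],"fingers": 1},
    {"translation": [-0.039,0.304,0.14],"rotation": [0,0,-90],"fingers": 1},
    {"translation": [-0.039,0.304,0.14],"rotation": [0,0,-90],"fingers": 1},
    {"translation": [-0.039,0.304,0.14],"rotation": [0,0,-90],"fingers": 1}
  ]
}}

```text
time: 24.23
eef_pos: [440.9, 9.1, 172.4]
ee_rot: [3.141, 0.0, -0.053]
ft_force: [0.5, -0.8, 0.3]
width: 0.247
gripper_force: 30.0
```

```bash
python3 - <<'E'
from h import *
t=snap('top','t8.png');s=snap('side','s8.png')
print(sensors.sense()['eef_pos'])
m=np.hstack([cv2.resize(s[170:270,200:310],None,fx=4,fy=4,interpolation=cv2.INTER_CUBIC),cv2.copyMakeBorder(cv2.resize(t[170:275,220:310],None,fx=4,fy=4,interpolation=cv2.INTER_CUBIC)[:400],0,0,0,0,0)]);cv2.imwrite('pics/m8.png',m);print(m.shape)
E
python3 bars.py t9.png s9.png
```

```text
[440.95507611   8.66274576 172.48948667]
(400, 800, 3)
top 492 [351.3 259. ] [351.5 259.1] [67.6  7.4]
   ctr@12 [ 331.9 -295.2   12. ] ang -93.3
top 379 [354.4 282.5] [357. 282.] [  4. 104.]
   ctr@12 [ 255.1 -312.7   12. ] ang -88.9
side 591 [227.7 304.4] [228.  303.5] [59. 10.]
```

View pics/m8.png

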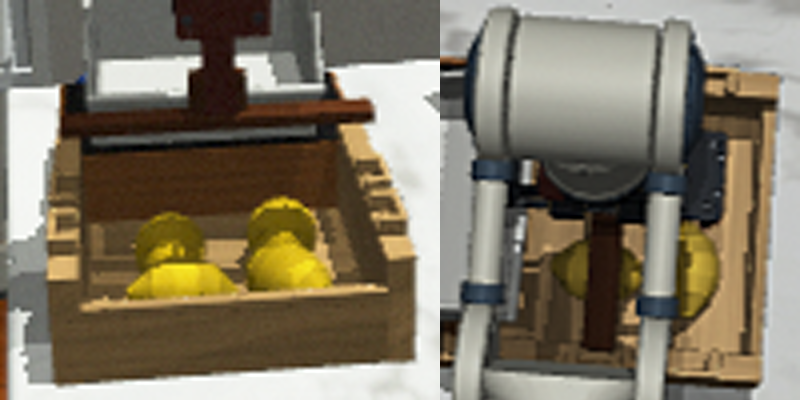

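Run:
```python
from h import *
S=lambda x,y:np.array([200+(x+.5)/4-.5,170+(y+.5)/4-.5])
def bar(a,w,z,c=(441,8.9),ps=np.radians(-3.1)):
    return [c[0]+a*np.cos(ps)-w*np.sin(ps),c[1]+a*np.sin(ps)+w*np.cos(ps),z]
print('bar side L',proj('side',bar(-118,-13,139.7)),S(62,134),'R',proj('side',bar(118,-13,139.7)),S(374,121))
print('bar top near end',proj('top',bar(-118,0,151.7)),[220+(604-440+.5)/4-.5,170+350.5/4-.5])
p=(441.735,33.471,1.52);c,s=np.cos(p[2]),np.sin(p[2])
W=lambda x,y,z:[p[0]+c*x-s*y,p[1]+s*x+c*y,z]
M=lambda x,y:[round(240+(x-423+.5)/5.386-.5,1),round(170+(y+.5)/5.38-.5,1)]
for n,y,px in(('near2',1,(523,476)),('far2',-1,(561,101)),('near1',1,(655,483)),('far1',-1,(672,108))):
    x=-25 if '2' in n else -95
    print(n,proj('top',W(x,y*118,95)).round(1),M(*px))
# side ears in m8: front corners
print('side wall top end L out/in',proj('side',W(-157,129,85)),S(49,258),proj('side',W(-157,107,85)),S(78,257))
print('R in/out',proj('side',W(-157,-107,85)),S(386,255),proj('side',W(-157,-129,85)),S(414,250))
```

```text
bar side L [214.68423799 204.45336545] [215.125 203.125] R [293.41856936 200.28516105] [293.125 199.875]
bar top near end [258.7420801  256.15815158] [260.625, 257.125]
near2 [259.8 257.9] [258.2, 258.1]
far2 [265.4 187.3] [265.2, 188.4]
near1 [281.4 259.5] [282.7, 259.4]
far1 [286.3 188.7] [285.8, 189.7]
side wall top end L out/in [211.01471458 239.35103436] [211.875 234.125] [219.08370293 238.84317803] [219.125 233.875]
R in/out [295.886901   234.00923983] [296.125 233.375] [303.61328678 233.52294665] [303.125 232.125]
```

Run:
```python
from h import *
for f,rows,cols in(('t8.png',range(222,259,3),(244,275)),):
    im=cv2.imread('pics/'+f)
    for v in rows:
        h=cv2.cvtColor(im[v:v+1,cols[0]:cols[1]],cv2.COLOR_BGR2HSV)[0]
        k=np.where((h[:,2]<95)&(h[:,1]>90)&((h[:,0]<12)|(h[:,0]>170)))[0]+cols[0]
        print(v,k.tolist())
c=(441,8.9);ps=np.radians(-3.1)
for a in(-118,-80,-40):
    print(a,[proj('top',[c[0]+a*np.cos(ps)-w*np.sin(ps),c[1]+a*np.sin(ps)+w*np.cos(ps),151.7]).round(1) for w in(13,-13)])
```

```text
222 []
225 [258, 259, 261, 262]
228 [258, 259, 260, 262, 263, 264]
231 [258, 259, 260, 261, 262, 263, 264]
234 [258, 259, 261, 262, 263, 264]
237 [257, 258, 259, 260, 261, 262, 263, 264]
240 [257, 258, 259, 260, 261, 262, 263]
243 [257, 258, 259, 260, 261, 262, 263]
246 [256, 257, 258, 259, 261, 262, 263]
249 [256, 257, 258, 259, 260, 261, 262, 263]
252 [256, 257, 258, 259, 260, 261, 262]
255 [256, 257, 258, 259, 261, 262]
258 []
-118 [array([254.6, 255.8]), array([262.9, 256.5])]
-80 [array([255.6, 243.7]), array([263.9, 244.3])]
-40 [array([256.7, 231. ]), array([264.9, 231.6])]
```

The bar matches its predicted place to within 1 mm in the top view, and the ears agree as well. Lowering.

Emit:
{"op": "arm_command", "data": {
  "targets": [
    {"translation": [-0.001,0,-0.015],"rotation": [0,0,0],"fingers": 1},
    {"translation": [-0.001,0,-0.03],"rotation": [0,0,0],"fingers": 1},
    {"translation": [-0.001,0,-0.037],"rotation": [0,0,0],"fingers": 1},
    {"translation": [-0.001,0,-0.043],"rotation": [0,0,0],"fingers": 1},
    {"translation": [-0.001,0,-0.047],"rotation": [0,0,0],"fingers": 1},
    {"translation": [-0.001,0,-0.05],"rotation": [0,0,0],"fingers": 1},
    {"translation": [-0.001,0,-0.052],"rotation": [0,0,0],"fingers": 1},
    {"translation": [-0.001,0,-0.052],"rotation": [0,0,0],"fingers": 1},
    {"translation": [-0.001,0,-0.052],"rotation": [0,0,0],"fingers": 1}
  ]
}}

```text
time: 25.18
eef_pos: [440.2, 9.0, 121.1]
ee_rot: [3.142, -0.001, -0.055]
ft_force: [0.6, -0.2, -1.2]
width: 0.25
gripper_force: 30.0
```

Emit:
{"op": "arm_command", "data": {
  "targets": [
    {"translation": [0,0,-0.002],"rotation": [0,0,0],"fingers": 1},
    {"translation": [0,0,-0.003],"rotation": [0,0,0],"fingers": 1},
    {"translation": [0,0,-0.003],"rotation": [0,0,0],"fingers": 1}
  ]
}}

```text
time: 25.43
eef_pos: [440.1, 9.0, 117.8]
ee_rot: [3.142, -0.001, -0.055]
ft_force: [1.1, 0.0, -1.0]
width: 0.249
gripper_force: 30.0
```

Emit:
{"op": "arm_command", "data": {
  "targets": [
    {"translation": [0,0,0],"rotation": [0,0,0],"fingers": 0.5},
    {"translation": [0,0,0],"rotation": [0,0,0],"fingers": 0.5},
    {"translation": [0,0,0],"rotation": [0,0,0],"fingers": 0.5},
    {"translation": [0,0,0],"rotation": [0,0,0],"fingers": 0.5},
    {"translation": [0,0,0.02],"rotation": [0,0,0],"fingers": 0.5},
    {"translation": [0,0,0.05],"rotation": [0,0,0],"fingers": 0.5},
    {"translation": [0,0,0.08],"rotation": [0,0,0],"fingers": 0.5},
    {"translation": [0,0,0.08],"rotation": [0,0,0],"fingers": 0.5}
  ]
}}

```text
time: 26.1
eef_pos: [441.9, 8.9, 204.3]
ee_rot: [3.142, -0.01, -0.055]
ft_force: [0.7, -0.1, 1.5]
width: 0.504
gripper_force: 0.0
```

```bash
python3 bars.py t10.png s10.png
python3 - <<'E'
from h import *
print([proj('side',[334,-295.5,12]),proj('side',[334,-295.5,44])])
E
```

```text
top 492 [351.4 259.1] [351.5 259.1] [67.7  7.4]
   ctr@12 [ 331.9 -295.3   12. ] ang -93.3
top 377 [354.3 282.5] [357. 282.] [  4. 104.]
   ctr@12 [ 255.1 -312.7   12. ] ang -88.9
side 592 [227.7 304.5] [228.  303.5] [59. 10.]
[array([227.03543822, 297.86342789]), array([226.31042788, 286.6223749 ])]
```

Emit:
{"op": "arm_command", "data": {
  "targets": [
    {"translation": [-0.03,-0.15,0],"rotation": [0,0,30],"fingers": 0.5},
    {"translation": [-0.03,-0.15,0],"rotation": [0,0,30],"fingers": 0.5},
    {"translation": [-0.03,-0.15,0],"rotation": [0,0,30],"fingers": 0.5},
    {"translation": [-0.03,-0.15,0],"rotation": [0,0,30],"fingers": 0.5},
    {"translation": [-0.106,-0.304,0],"rotation": [0,0,90],"fingers": 0.5},
    {"translation": [-0.106,-0.304,0],"rotation": [0,0,90],"fingers": 0.5},
    {"translation": [-0.106,-0.304,0],"rotation": [0,0,90],"fingers": 0.5},
    {"translation": [-0.106,-0.304,0],"rotation": [0,0,90],"fingers": 0.5},
    {"translation": [-0.106,-0.304,0],"rotation": [0,0,90],"fingers": 0.5},
    {"translation": [-0.106,-0.304,0],"rotation": [0,0,90],"fingers": 0.5},
    {"translation": [-0.106,-0.304,0],"rotation": [0,0,90],"fingers": 0.5},
    {"translation": [-0.106,-0.304,-0.09],"rotation": [0,0,90],"fingers": 0.5},
    {"translation": [-0.106,-0.304,-0.09],"rotation": [0,0,90],"fingers": 0.5},
    {"translation": [-0.106,-0.304,-0.09],"rotation": [0,0,90],"fingers": 0.5},
    {"translation": [-0.106,-0.304,-0.09],"rotation": [0,0,90],"fingers": 0.5},
    {"translation": [-0.106,-0.304,-0.09],"rotation": [0,0,90],"fingers": 0.5}
  ]
}}

```text
time: 27.53
eef_pos: [333.5, -294.4, 106.3]
ee_rot: [-3.14, -0.002, 1.513]
ft_force: [-0.5, -0.1, 0.5]
width: 0.497
gripper_force: 0.0
```

```bash
python3 bars.py t11.png s11.png
python3 - <<'E'
from h import *
s=cv2.imread('pics/s11.png');t=cv2.imread('pics/t11.png')
m=np.hstack([cv2.resize(s[180:350,195:315],(423,600),interpolation=cv2.INTER_CUBIC),cv2.resize(t[170:280,240:310],(377,600),interpolation=cv2.INTER_CUBIC)]);cv2.imwrite('pics/m11.png',m)
E
```

```text
top 116 [394.4 282.7] [393.  282.5] [ 3. 32.]
   ctr@12 [ 255.8 -434.3   12. ] ang -88.9
side 113 [212.6 256.4] [213.3 258.4] [27.1  5.8]
side 102 [237.  255.1] [237.5 258. ] [26.  5.]
side 572 [227.8 304.7] [228.  303.5] [59. 10.]
```

View pics/m11.png

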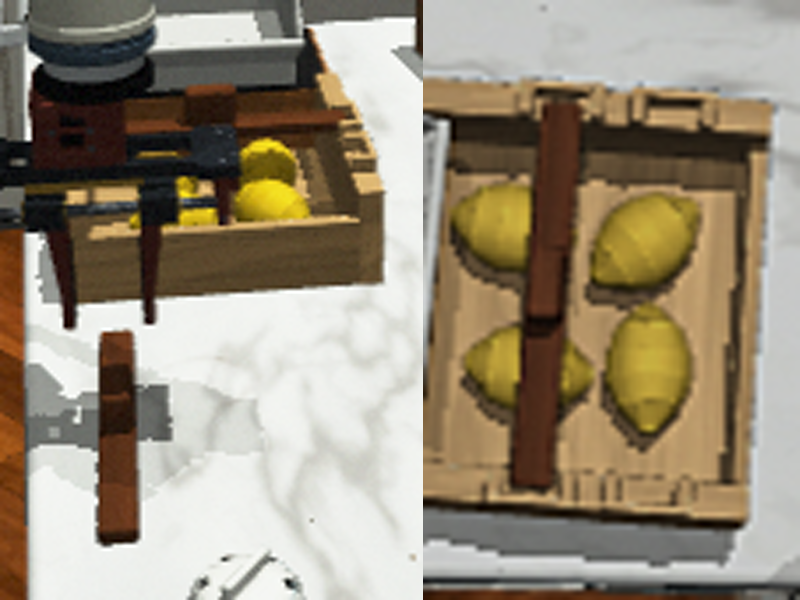

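Bar one sits between the ears of seat 2, and the near bar is between the fingers.

Emit:
{"op": "arm_command", "data": {
  "targets": [
    {"translation": [0,-0.001,-0.03],"rotation": [0,0,0],"fingers": 0.5},
    {"translation": [0,-0.001,-0.055],"rotation": [0,0,0],"fingers": 0.5},
    {"translation": [0,-0.001,-0.068],"rotation": [0,0,0],"fingers": 0.5},
    {"translation": [0,-0.001,-0.074],"rotation": [0,0,0],"fingers": 0.5},
    {"translation": [0,-0.001,-0.074],"rotation": [0,0,0],"fingers": 0.5},
    {"translation": [0,-0.001,-0.074],"rotation": [0,0,0],"fingers": 0.5},
    {"translation": [0,-0.001,-0.074],"rotation": [0,0,0],"fingers": 1},
    {"translation": [0,-0.001,-0.074],"rotation": [0,0,0],"fingers": 1},
    {"translation": [0,-0.001,-0.074],"rotation": [0,0,0],"fingers": 1},
    {"translation": [0,-0.001,-0.074],"rotation": [0,0,0],"fingers": 1},
    {"translation": [0,-0.001,-0.074],"rotation": [0,0,0],"fingers": 1}
  ]
}}

```text
time: 28.55
eef_pos: [334.4, -296.3, 34.5]
ee_rot: [3.14, 0.001, 1.516]
ft_force: [-0.6, 0.6, 4.4]
width: 0.249
gripper_force: 30.0
```

Emit:
{"op": "arm_command", "data": {
  "targets": [
    {"translation": [0,0,0.03],"rotation": [0,0,0],"fingers": 1},
    {"translation": [0,0,0.06],"rotation": [0,0,0],"fingers": 1},
    {"translation": [0,0,0.1],"rotation": [0,0,0],"fingers": 1},
    {"translation": [0,0,0.14],"rotation": [0,0,0],"fingers": 1},
    {"translation": [0.008,0.02,0.15],"rotation": [0,0,-6],"fingers": 1},
    {"translation": [0.016,0.04,0.15],"rotation": [0,0,-12],"fingers": 1},
    {"translation": [0.024,0.06,0.15],"rotation": [0,0,-18],"fingers": 1},
    {"translation": [0.032,0.08,0.15],"rotation": [0,0,-25],"fingers": 1},
    {"translation": [0.04,0.1,0.15],"rotation": [0,0,-32],"fingers": 1},
    {"translation": [0.05,0.12,0.15],"rotation": [0,0,-39],"fingers": 1},
    {"translation": [0.06,0.14,0.15],"rotation": [0,0,-46],"fingers": 1},
    {"translation": [0.07,0.16,0.15],"rotation": [0,0,-53],"fingers": 1},
    {"translation": [0.08,0.18,0.15],"rotation": [0,0,-60],"fingers": 1},
    {"translation": [0.09,0.2,0.15],"rotation": [0,0,-67],"fingers": 1},
    {"translation": [0.097,0.22,0.15],"rotation": [0,0,-74],"fingers": 1},
    {"translation": [0.102,0.235,0.15],"rotation": [0,0,-81],"fingers": 1},
    {"translation": [0.102,0.235,0.15],"rotation": [0,0,-87],"fingers": 1},
    {"translation": [0.102,0.235,0.15],"rotation": [0,0,-90],"fingers": 1},
    {"translation": [0.102,0.235,0.15],"rotation": [0,0,-90],"fingers": 1},
    {"translation": [0.102,0.235,0.15],"rotation": [0,0,-90],"fingers": 1}
  ]
}}

```text
time: 30.22
eef_pos: [435.9, -60.9, 183.4]
ee_rot: [-3.141, 0.001, -0.053]
ft_force: [-0.3, -0.3, -1.7]
width: 0.25
gripper_force: 30.0
```

Run:
```python
from h import *
s=sensors.sense();P=s['eef_pos'];print(P,s['ee_rot'],s['width'])
im=snap('top','t12.png');snap('side','s12.png')
for v in range(225,264,4):
    h=cv2.cvtColor(im[v:v+1,262:300],cv2.COLOR_BGR2HSV)[0]
    k=np.where((h[:,2]<95)&(h[:,1]>90)&((h[:,0]<12)|(h[:,0]>170)))[0]+262
    print(v,k.tolist())
ps=s['ee_rot'][2]
for a in(-118,-80,-40):
    print(a,[proj('top',[P[0]+a*np.cos(ps)-w*np.sin(ps),P[1]+a*np.sin(ps)+w*np.cos(ps),P[2]-22]).round(1) for w in(13,-13)])
```

```text
[435.86392723 -60.8882102  183.35450087] [-3.14149888e+00  5.90732700e-04 -5.30889336e-02] 0.24986238154819052
225 [262, 263, 264, 265, 280, 282, 283, 284, 285, 286]
229 [263, 265, 280, 281, 283, 285, 286]
233 [262, 263, 264, 280, 281, 282, 283, 284, 285, 286]
237 [262, 263, 264, 280, 281, 282, 283, 284, 285, 286]
241 [262, 263, 264, 280, 281, 282, 283, 284, 285, 286]
245 [262, 279, 280, 281, 282, 283, 284, 285, 286]
249 [262, 263, 279, 280, 282, 283, 284, 285]
253 [262, 263, 279, 280, 281, 282, 283, 284, 285]
257 [262, 263, 278, 279, 280, 281, 282, 283, 284]
261 []
-118 [array([277.1, 257.7]), array([285.5, 258.3])]
-80 [array([278. , 245.4]), array([286.3, 246. ])]
-40 [array([278.9, 232.6]), array([287.2, 233.2])]
```

Emit:
{"op": "arm_command", "data": {
  "targets": [
    {"translation": [0,0,-0.02],"rotation": [0,0,0],"fingers": 1},
    {"translation": [0,0,-0.038],"rotation": [0,0,0],"fingers": 1},
    {"translation": [0,0,-0.046],"rotation": [0,0,0],"fingers": 1},
    {"translation": [0,0,-0.052],"rotation": [0,0,0],"fingers": 1},
    {"translation": [0,0,-0.056],"rotation": [0,0,0],"fingers": 1},
    {"translation": [0,0,-0.06],"rotation": [0,0,0],"fingers": 1},
    {"translation": [0,0,-0.062],"rotation": [0,0,0],"fingers": 1},
    {"translation": [0,0,-0.062],"rotation": [0,0,0],"fingers": 1},
    {"translation": [0,0,-0.062],"rotation": [0,0,0],"fingers": 1}
  ]
}}

```text
time: 31.07
eef_pos: [436.2, -61.0, 122.2]
ee_rot: [3.141, -0.001, -0.055]
ft_force: [-0.4, -0.0, -1.1]
width: 0.25
gripper_force: 30.0
```

Emit:
{"op": "arm_command", "data": {
  "targets": [
    {"translation": [0,0,-0.002],"rotation": [0,0,0],"fingers": 1},
    {"translation": [0,0,-0.003],"rotation": [0,0,0],"fingers": 1},
    {"translation": [0,0,-0.003],"rotation": [0,0,0],"fingers": 1},
    {"translation": [0,0,-0.003],"rotation": [0,0,0],"fingers": 1}
  ]
}}

```text
time: 31.4
eef_pos: [436.3, -61.0, 119.5]
ee_rot: [3.141, -0.001, -0.055]
ft_force: [-0.2, -0.4, 4.8]
width: 0.248
gripper_force: 30.0
```

Contact shows at the expected height (119.5). Now I release, lift and clear the view.

Emit:
{"op": "arm_command", "data": {
  "targets": [
    {"translation": [0,0,0],"rotation": [0,0,0],"fingers": 0.5},
    {"translation": [0,0,0],"rotation": [0,0,0],"fingers": 0.5},
    {"translation": [0,0,0],"rotation": [0,0,0],"fingers": 0.5},
    {"translation": [0,0,0],"rotation": [0,0,0],"fingers": 0.5},
    {"translation": [0,0,0.02],"rotation": [0,0,0],"fingers": 0.5},
    {"translation": [0,0,0.06],"rotation": [0,0,0],"fingers": 0.5},
    {"translation": [0,0,0.1],"rotation": [0,0,0],"fingers": 0.5},
    {"translation": [0,-0.3,0.12],"rotation": [0,0,0],"fingers": 0.5},
    {"translation": [0,-0.3,0.12],"rotation": [0,0,0],"fingers": 0.5},
    {"translation": [0,-0.3,0.12],"rotation": [0,0,0],"fingers": 0.5},
    {"translation": [0,-0.3,0.12],"rotation": [0,0,0],"fingers": 0.5},
    {"translation": [0,-0.3,0.12],"rotation": [0,0,0],"fingers": 0.5},
    {"translation": [0,-0.3,0.12],"rotation": [0,0,0],"fingers": 0.5},
    {"translation": [0,-0.3,0.12],"rotation": [0,0,0],"fingers": 0.5},
    {"translation": [0,-0.3,0.12],"rotation": [0,0,0],"fingers": 0.5},
    {"translation": [0,-0.3,0.12],"rotation": [0,0,0],"fingers": 0.5},
    {"translation": [0,-0.3,0.12],"rotation": [0,0,0],"fingers": 0.5}
  ]
}}

```text
time: 32.82
eef_pos: [435.9, -360.7, 238.0]
ee_rot: [-3.14, 0.001, -0.056]
ft_force: [-0.2, 0.4, 0.1]
width: 0.496
gripper_force: 0.0
```

Run:
```python
from h import *
t=snap('top','t13.png');s=snap('side','s13.png')
m=np.hstack([cv2.resize(s[130:270,195:315],(423,494),interpolation=cv2.INTER_CUBIC),cv2.resize(t[165:280,220:310],(377,494),interpolation=cv2.INTER_CUBIC)]);cv2.imwrite('pics/m13.png',m)
```

```text
(no output)
```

View pics/m13.png

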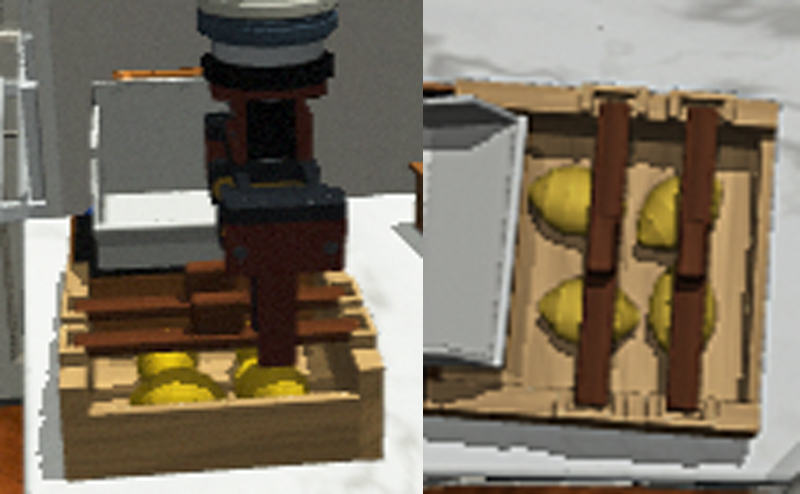

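Both bars lie level in their seats with the four lemons beneath, and the tub is upright. Handing in.

```bash
python3 -c "
from bench import bot
print(bot.finish_job())"
```

```text
the job is handed in; nothing more can be done
None
```

The job is handed in at about 33 s of the 208 s allowed: all four lemons lie in a single layer in the tray, the tub stands upright on the block, and both bars are in their seats.

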